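Pack the glaze sample chest and close it up

TASK

Pack the glaze sample chest and close it up: stand every test tile on the table upright in a cell of its own in the chest, right down on the floor. Then set the lid on so that it sits flush all round, and swing both end clamps fully down over it. Leave the plaster moulds and the cup alone.

Things in the scene. Friction and masses are not known exactly. Their poses are not given: they have to be found in the camera images.
- chest: fixed plywood sample chest, open on top: outside 90 (x) x 250 (y, long) x 112 mm high, walls 10 mm, inner floor at z = 10 mm. Five thin dividers across x (4 mm thick, tops at z = 30 mm, at y = -100, -50, 0, 50, 100 mm) make four cells, each 46 mm (y) x 70 mm (x). Origin: centre of its underside; z up. A steel clamp arm is hinged at each end
- cell0 (a point): floor of cell 0 of the chest, its centre (chest x = 0, y = -75 mm, z = 10 mm); axes as the chest's. A tile stands in it with its 60 mm width along chest x and its 12 mm thickness along chest y; any tile fits any cell, either way round
- cell1 (a point): floor of cell 1 of the chest, its centre (chest x = 0, y = -25 mm, z = 10 mm); axes as the chest's. A tile stands in it with its 60 mm width along chest x and its 12 mm thickness along chest y; any tile fits any cell, either way round
- cell2 (a point): floor of cell 2 of the chest, its centre (chest x = 0, y = 25 mm, z = 10 mm); axes as the chest's. A tile stands in it with its 60 mm width along chest x and its 12 mm thickness along chest y; any tile fits any cell, either way round
- cell3 (a point): floor of cell 3 of the chest, its centre (chest x = 0, y = 75 mm, z = 10 mm); axes as the chest's. A tile stands in it with its 60 mm width along chest x and its 12 mm thickness along chest y; any tile fits any cell, either way round
- lid: loose lift-off brown wooden lid, about 350 g: lip underneath 62 (x) x 222 (y) mm, 8 mm deep, which drops inside the chest's walls with 4 mm of play all round; plate 90 (x) x 250 (y) mm from z = 8 to 20 mm; dark wooden bar handle 22 (x) x 100 (y) mm, centred, from z = 20 to 60 mm. Origin: centre of the lip's underside (104 mm above the chest's origin when seated); z up. It fits either way round
- clamp_left (a joint): angle of the steel clamp arm at the chest's +y end: 0 = down, lying level 1 mm above the seated lid's top and pointing inwards; 1.57 = upright; more = leaning outwards, at most 2.4. Stiff hinge: it stays where it is left. Arm 26 mm wide (chest x), 10 mm thick, reaching 80 mm from the hinge
- clamp_left_hinge (a point): centre of that clamp's hinge: chest y = +137 mm, z = 130 mm; the hinge axis is chest x
- clamp_left_tip (a point): middle of the free end of that clamp arm (80 mm from the hinge, at mid thickness)
- clamp_right (a joint): angle of the steel clamp arm at the chest's -y end: 0 = down, lying level 1 mm above the seated lid's top and pointing inwards; 1.57 = upright; more = leaning outwards, at most 2.4. Stiff hinge: it stays where it is left. Arm 26 mm wide (chest x), 10 mm thick, reaching 80 mm from the hinge
- clamp_right_hinge (a point): centre of that clamp's hinge: chest y = -137 mm, z = 130 mm; the hinge axis is chest x
- clamp_right_tip (a point): middle of the free end of that clamp arm (80 mm from the hinge, at mid thickness)
- block_mould: bystander: square white plaster block mould 130 x 130 x 75 mm, origin at centre of underside; leave alone
- mould_plug: bystander: round white plaster plug, 116 mm across, 85 mm high, origin at centre of underside; leave alone
- cup: bystander: white porcelain cup, 76 mm across, 85 mm high, origin at centre of underside; leave alone
- tile0: white ceramic glaze test tile, an upside-down T standing on its foot: foot 60 (x) x 40 (y) x 10 mm high; upright plate 60 (x) x 12 (y, thickness) mm, centred on the foot and reaching to z = 88 mm, with a brown glaze band. Origin: centre of the foot's underside; z up. 120 g; may be absent. All tiles are alike
- tile1: white ceramic glaze test tile, an upside-down T standing on its foot: foot 60 (x) x 40 (y) x 10 mm high; upright plate 60 (x) x 12 (y, thickness) mm, centred on the foot and reaching to z = 88 mm, with a brown glaze band. Origin: centre of the foot's underside; z up. 120 g; may be absent. All tiles are alike
- tile2: white ceramic glaze test tile, an upside-down T standing on its foot: foot 60 (x) x 40 (y) x 10 mm high; upright plate 60 (x) x 12 (y, thickness) mm, centred on the foot and reaching to z = 88 mm, with a brown glaze band. Origin: centre of the foot's underside; z up. 120 g; may be absent. All tiles are alike
- tile3: white ceramic glaze test tile, an upside-down T standing on its foot: foot 60 (x) x 40 (y) x 10 mm high; upright plate 60 (x) x 12 (y, thickness) mm, centred on the foot and reaching to z = 88 mm, with a brown glaze band. Origin: centre of the foot's underside; z up. 120 g; may be absent. All tiles are alike
Not all that is in view belongs to the job. Leave any green or purple look-alike of the tile0 alone.

How it is judged:
By the outcome, as a careful person would: the job done as asked, in the order asked, and still so for the second after the job is handed in, with the robot touching nothing.
Of tile0, tile1, tile2, tile3 only 3 to 4 are there at a start; the rules pass over those that are not, and their reading is None.
At some moment in a run one of lid may be knocked a few centimetres aside while the robot is not near it.
It also fails if it takes over 210 s, if anything falls off the work surface, if the arm or the gripper's body presses on something with over 40 N, if the wrist force passes 120 N, or if a joint passes its speed limit or range.

ROBOT

A 6-joint arm with a two-finger parallel gripper is mounted at the origin on the work surface. World frame = base frame: x ahead of the robot, y to its left, z up, the work surface at z = 0. Lengths are in mm, angles in rad, forces in N, time in s.
With the tool pointing down it reaches from about 325 to 925 mm from the base axis. Payload 3.1 kg.
Tool frame: the origin (TCP) lies midway between the tips of the shut fingers; the grasp point (between the pads) lies 19 mm behind it; z points along the fingers, y is the line along which they close (so a half turn about z gives the same grasp; the last joint's range is limited). The gripper opens to 85 mm and grips with 20 to 120 N. Pads are 22 mm wide; open, the fingers measure 114 mm over their backs; the gripper's body (76 mm by 85 mm) begins 54 mm behind the grasp point. The pads swing forward as they close: fully open they stand 13 mm farther back than shut.
Start: joints at [-1.443, 0.217, 1.613, -0, 1.311, -0.112], TCP at [148.464, -607.123, 231.3] pointing down, gripper open.
Joint ranges: [-2.75, 2.75], [-0.78, 2.1], [0.31, 2.55], [-1.13, 4.27], [0.13, 2.63], [-2.58, 2.58]. Speed limits (rad/s): [2.79, 2.79, 3.14, 3.14, 3.14, 3.14].

INTERFACE

Orientations are given as [roll, pitch, yaw] about the fixed x, y, z axes, in that order (R = Rz(yaw) Ry(pitch) Rx(roll)).
In Python, from plant import * gives the robot as it stands.
- The arm moves only by the tool drive_tool, never from a script. Its arguments are lists of equal length, an entry for each row: "linear": the shift along the tool's x, y, z in cm, a list of three; "angular": the turn, a rotation vector about the tool's x, y, z in degrees, a list of three; "fingers": the closure, from -1 (fully open) to 1 (shut). A call has 1 to 8 rows; each row shifts and turns the commanded pose from where the row before left it, along the tool's axes as they then stand; what a row does not reach is not made up. A row lasts 1/12 s, in which the tool goes at most 41.7 mm and 7.16 degrees, less where a joint would pass 70% of its speed; a pose out of reach is approached as far as the arm can. A call is refused whole if a number of a shift passes 4.17 or a number of a turn 7.16, either way. A call with a gripper value outside its range is refused whole. The fingers move at their own pace and stop on an object; "newtons" is the grip in N (left out, the last holds). Time passes only in rows, so rows that do not move let the fingers close. It gives the time, the measured TCP pose, the force, the opening and the grip force at its end, in the units of the state.
- get_obs(): the state, without advancing time (a new reading comes with each control period).
- snapshot(name): name is "scene" or "side" or "wrist"; returns a dict with "frame" (480x640x3 uint8, red, green, blue), "K" (3x3 intrinsics, pixels), "R" (3x3) and "t" (3): a world point X has camera coordinates R X + t. Camera axes: x right, y down, z forward; pixel columns grow to the right and rows downward; lengths in mm; the calibration is good to about 2 mm. A picture is of the moment at which its call begins. There is no depth.
- sign_off(): hands the job in; it is judged then, once.
The state is a dict: "time_s": time; "qpos": joint angles; "dq": joint speeds; "tau": joint torques, N m; "position": TCP position; "tool_rot": TCP orientation; "contact_force": force on the tool from outside, world axes, zero at the start; "moment": the same for the moment, N m; "opening": opening from 0.0 (shut) to 1.0 (fully open); "grasp_force": force on a finger pad.
Only numpy, scipy, OpenCV 4.12 (cv2) and the standard library are available. Lean on these libraries where they do the work, as an engineer would, in place of code of your own. Each camera call takes 0.05 s, during which the arm holds its last target. There are 200 camera calls.

## Working session

There is one attempt and no reset: what is moved stays moved. The work goes in short steps, Python scripts to look and compute and a tool call to move; the robot and the scene stay as the last step left them, time stands still between calls to the robot, and variables do not carry over. Pictures are saved under pics/ and viewed, at most 17 in all, crops included, and the job is handed in when it is done.

Besides the shell and the picture viewer there is one more tool, called as name(argument=value, ...) on one line, values as JSON. drive_tool: Moves the arm, as the interface text tells. Its arguments: {"type":"object","properties":{"linear":{"type":"array"},"angular":{"type":"array"},"fingers":{"type":"array"},"newtons":{"type":"number"}},"required":["linear","angular","fingers"]}

```bash
mkdir -p pics; ls
python3 - <<'E'
from plant import *
import cv2
for n in ["scene","side"]:
    s=snapshot(n); cv2.imwrite(f"pics/{n}0.png",s["frame"][:,:,::-1]); print(n,s["K"].tolist(),s["R"].round(4).tolist(),s["t"].round(1).tolist())
o=get_obs(); print(o)
E
```

```text
pics
scene [[506.7050007768203, 0.0, 322.48499862187947], [0.0, 506.7050007768203, 231.22450567145918], [0.0, 0.0, 1.0]] [[0.6832, 0.7301, -0.0174], [0.4376, -0.4283, -0.7906], [-0.5846, 0.5325, -0.6121]] [-321.0, -168.5, 1528.2]
side [[506.5109940446138, 0.0, 325.2510708318066], [0.0, 506.5109940446138, 238.43308347154442], [0.0, 0.0, 1.0]] [[-0.9955, -0.0934, -0.0136], [-0.0531, 0.6736, -0.7372], [0.078, -0.7332, -0.6756]] [552.9, 162.4, 1224.9]
{'time_s': 0.1, 'qpos': array([-1.44321350e+00,  2.17709294e-01,  1.61480268e+00, -2.38756336e-05,
        1.31130112e+00, -1.12211873e-01]), 'dq': array([-0.00100409, -0.00192376, -0.0029051 , -0.00102369,  0.00024982,
        0.00054   ]), 'tau': array([-6.86439671e-05, -3.98074043e+01, -3.04969990e+01, -1.62747078e-04,
        4.20552213e-03,  1.21350801e-06]), 'position': array([ 148.35115469, -606.36794135,  230.06473636]), 'tool_rot': array([-3.13938360e+00, -2.25718927e-04,  2.39800607e-01]), 'contact_force': array([0.68963643, 0.16243096, 0.23628542]), 'moment': array([ 0.01985355, -0.03221302, -0.00921779]), 'grasp_force': 0.0, 'opening': 1.003965434652463}
```

View pics/scene0.png

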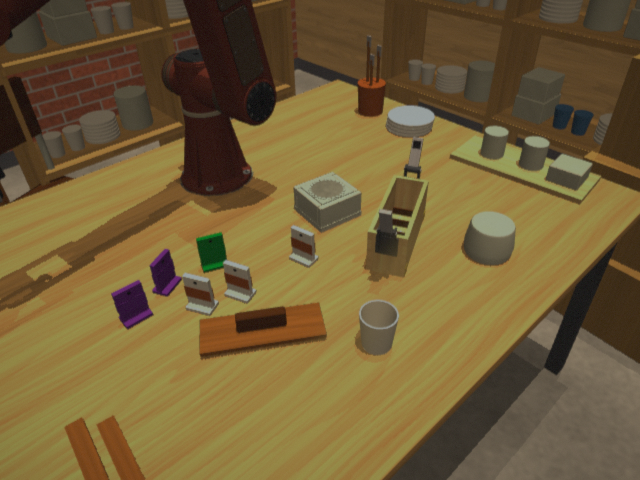

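View pics/side0.png

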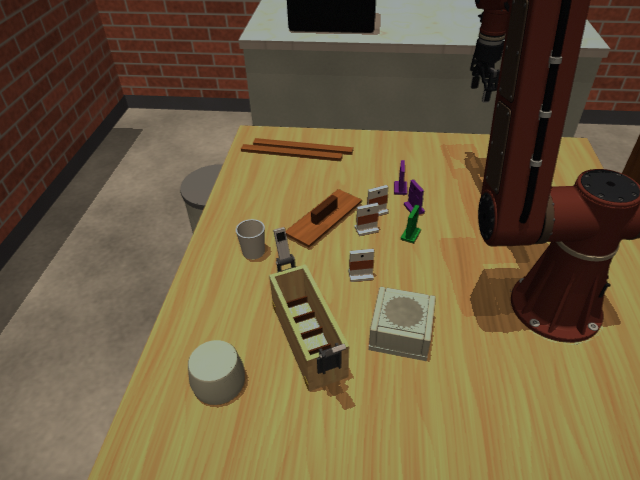

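The scene view shows three white tiles (about (303,247), (200,292) and (239,281)), the lid at (262,328) and the chest at (400,220). The side view shows the same three tiles at (361,265), (367,220) and (377,200). The green and purple tiles are look-alikes.

```bash
cat > h.py <<'E'
from plant import *
import numpy as np, cv2
from scipy.spatial.transform import Rotation as Ro
def ray(s,p):
    d=s["R"].T@np.linalg.inv(s["K"])@np.array([p[0],p[1],1.]); return -s["R"].T@s["t"],d
def onz(s,p,z):
    c,d=ray(s,p); return c+d*(z-c[2])/d[2]
def tri(obs):
    A=np.zeros((3,3));b=np.zeros(3)
    for s,p in obs:
        c,d=ray(s,p); d=d/np.linalg.norm(d); P=np.eye(3)-np.outer(d,d); A+=P;b+=P@c
    return np.linalg.solve(A,b)
def proj(s,X):
    q=s["K"]@(s["R"]@np.asarray(X,float)+s["t"]); return q[:2]/q[2]
def save(s,n,crop=None,k=1):
    f=s["frame"][:,:,::-1]
    if crop: x0,y0,x1,y1=crop; f=f[y0:y1,x0:x1]
    cv2.imwrite(f"pics/{n}.png",cv2.resize(f,None,fx=k,fy=k,interpolation=cv2.INTER_CUBIC))
E
python3 - <<'E'
from h import *
a=snapshot("scene");b=snapshot("side");w=snapshot("wrist")
for n,p,q in [("tA plate top",(303,228),(361,251)),("tB top",(200,275),(377,188)),("tC",(240,263),(367,206)),("lid handle",(262,318),(324,208)),("cl far",(418,140),(282,232)),("cl near",(387,212),(330,353))]:
    print(n,tri([(a,p),(b,q)]).round())
print([onz(b,p,112).round() for p in [(270,283),(306,267),(309,384),(346,356)]])
print([onz(a,p,112).round() for p in [(370,225),(397,177),(428,183),(407,238)]])
print(a["frame"][240,303],w["R"].round(3).tolist(),(-w["R"].T@w["t"]).round(), w["K"].tolist())
save(a,"c1",(180,120,520,370),2.35);save(b,"c2",(180,150,450,420),2.2)
E
```

```text
tA plate top [471. -60.  90.]
tB top [ 439. -318.   89.]
tC [ 465. -236.   88.]
lid handle [ 586. -276.   42.]
cl far [626. 126. 305.]
cl near [519. 195.  27.]
[array([671.,  83., 112.]), array([596.,  27., 112.]), array([553., 330., 112.]), array([488., 263., 112.])]
[array([590.,  36., 112.]), array([501., 234., 112.]), array([573., 267., 112.]), array([678.,  58., 112.])]
[93 82 68] [[0.237, -0.972, -0.001], [-0.936, -0.228, 0.269], [-0.261, -0.063, -0.963]] [ 214. -590.  372.] [[344.00360391666527, 0.0, 320.4246520466917], [0.0, 344.00360391666527, 245.10974821684823], [0.0, 0.0, 1.0]]
```

View pics/c1.png

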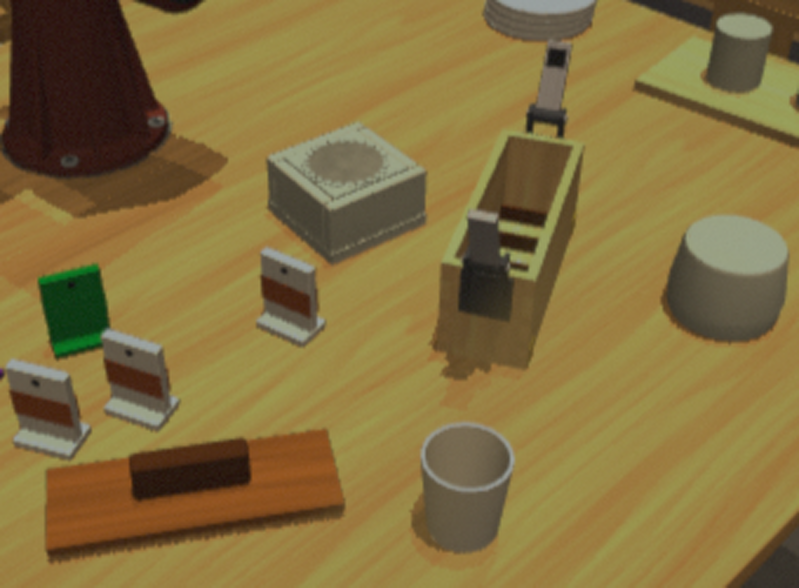

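View pics/c2.png

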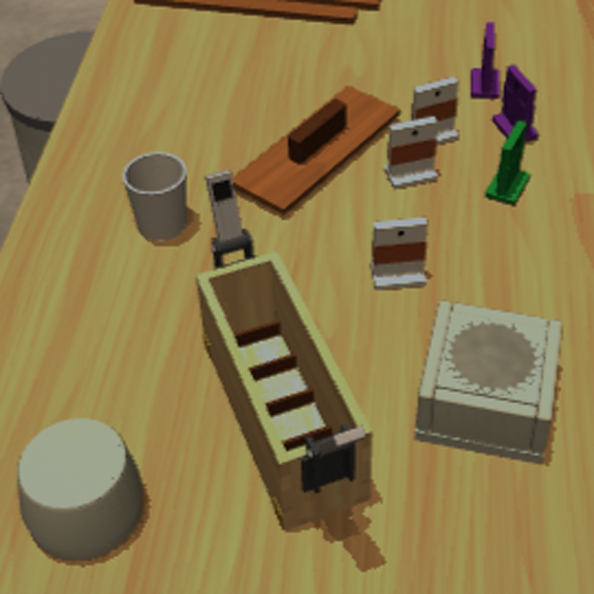

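The crops show both clamps standing up and outwards with the chest empty. I'll move over the tiles next, so the wrist camera can see them from above.

drive_tool(linear=[[2.15,-2.15,-0.62],[2.15,-2.15,-0.62],[2.15,-2.15,-0.62],[2.15,-2.15,-0.62],[2.15,-2.15,-0.62],[2.15,-2.15,-0.62],[2.15,-2.15,-0.62],[2.15,-2.15,-0.62]], angular=[[0,0,0],[0,0,0],[0,0,0],[0,0,0],[0,0,0],[0,0,0],[0,0,0],[0,0,0]], fingers=[-1,-1,-1,-1,-1,-1,-1,-1])

```text
time_s: 0.92
position: [275.2, -397.7, 281.1]
tool_rot: [-3.142, -0.0, 0.239]
contact_force: [0.1, 0.3, 0.5]
opening: 0.994
grasp_force: 0.0
```

drive_tool(linear=[[2.15,-2.15,-0.62],[2.15,-2.15,-0.62],[2.15,-2.15,-0.62],[2.15,-2.15,-0.62],[2.15,-2.15,-0.62],[2.15,-2.15,-0.62],[2.15,-2.15,-0.62],[2.15,-2.15,-0.62]], angular=[[0,0,0],[0,0,0],[0,0,0],[0,0,0],[0,0,0],[0,0,0],[0,0,0],[0,0,0]], fingers=[-1,-1,-1,-1,-1,-1,-1,-1])

```text
time_s: 1.58
position: [401.3, -189.8, 330.9]
tool_rot: [3.141, -0.0, 0.24]
contact_force: [0.7, -0.6, -0.3]
opening: 1.001
grasp_force: 0.0
```

drive_tool(linear=[[0,0,0],[0,0,0],[0,0,0],[0,0,0]], angular=[[0,0,6.9],[0,0,6.9],[0,0,0],[0,0,0]], fingers=[0,0,0,0])

```text
time_s: 1.92
position: [400.9, -191.1, 330.4]
tool_rot: [-3.142, 0.0, 0.002]
contact_force: [0.5, 0.4, -0.6]
opening: 0.499
grasp_force: 0.0
```

Run:
```python
from h import *
o=get_obs();print(o["position"],o["tool_rot"],o["opening"],o["time_s"])
w=snapshot("wrist");save(w,"w1",None,1.25);print(w["R"].round(3).tolist(),(-w["R"].T@w["t"]).round())
```

```text
[ 400.86677925 -191.07950107  330.43670892] [-3.14158174e+00  9.62231731e-05  2.28230450e-03] 0.49942174126410593 1.9167
[[0.001, -1.0, 0.001], [-0.963, -0.001, 0.269], [-0.269, -0.001, -0.963]] [ 469. -191.  472.]
```

View pics/w1.png

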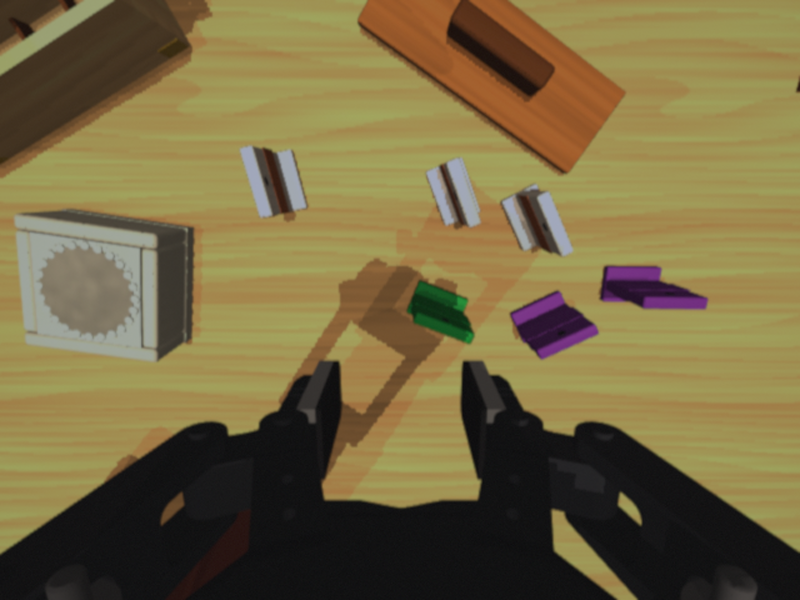

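The wrist view shows tile A with its plate top at (255,180), tile C at (465,190) and tile B at (555,222), in 1.25x pixels. The lid is at (490,80) and the mould at (100,280). I'll extract the white plate-top strips.

```bash
cat >> h.py <<'E'
def strips(s,roi,vmin=120,smax=70,amin=60):
    hsv=cv2.cvtColor(s["frame"],cv2.COLOR_RGB2HSV); m=((hsv[...,1]<smax)&(hsv[...,2]>vmin)).astype(np.uint8)
    mm=np.zeros_like(m); x0,y0,x1,y1=roi; mm[y0:y1,x0:x1]=m[y0:y1,x0:x1]
    cs,_=cv2.findContours(mm,cv2.RETR_EXTERNAL,cv2.CHAIN_APPROX_NONE)
    return [cv2.minAreaRect(c) for c in cs if cv2.contourArea(c)>amin]
def rep(s,r,z):
    b=[onz(s,p,z) for p in cv2.boxPoints(r)]
    e=[b[1]-b[0],b[2]-b[1]]; L=[np.linalg.norm(v) for v in e]; v=e[int(np.argmax(L))]
    a=np.degrees(np.arctan2(v[1],v[0])); a=(a+90)%180-90
    return np.mean(b,0).round(1),"yaw",a.round(1),"LxW",sorted(np.round(L,1))
E
python3 - <<'E'
from h import *
w=snapshot("wrist")
for n,roi in [("A",(185,105,255,185)),("C",(335,115,390,190)),("B",(395,140,465,210))]:
    for r in strips(w,roi): print(n,np.round(r[0]),"z88:",rep(w,r,88)," z10:",rep(w,r,10))
f=w["frame"]; print([f[y,x].tolist() for x,y in [(200,130),(216,140),(235,150),(372,150),(350,150),(446,180)]])
E
```

```text
A [233. 143.] z88: (array([473.8, -97.9,  88. ]), 'yaw', np.float64(13.2), 'LxW', [np.float64(12.3), np.float64(49.9)])  z10: (array([474.9, -79. ,  10. ]), 'yaw', np.float64(13.2), 'LxW', [np.float64(14.8), np.float64(60.0)])
A [204. 145.] z88: (array([472.2, -66.6,  88. ]), 'yaw', np.float64(12.8), 'LxW', [np.float64(11.8), np.float64(59.6)])  z10: (array([472.9, -41.3,  10. ]), 'yaw', np.float64(12.8), 'LxW', [np.float64(14.2), np.float64(71.7)])
C [352. 156.] z88: (array([ 460.5, -225.7,   88. ]), 'yaw', np.float64(20.5), 'LxW', [np.float64(12.0), np.float64(49.8)])  z10: (array([ 458.8, -232.7,   10. ]), 'yaw', np.float64(20.5), 'LxW', [np.float64(14.4), np.float64(60.0)])
C [372. 153.] z88: (array([ 464.2, -246.7,   88. ]), 'yaw', np.float64(22.8), 'LxW', [np.float64(14.7), np.float64(59.5)])  z10: (array([ 463.3, -258. ,   10. ]), 'yaw', np.float64(22.8), 'LxW', [np.float64(17.7), np.float64(71.6)])
B [414. 178.] z88: (array([ 437.8, -294.6,   88. ]), 'yaw', np.float64(26.9), 'LxW', [np.float64(12.1), np.float64(50.6)])  z10: (array([ 431.5, -315.7,   10. ]), 'yaw', np.float64(26.9), 'LxW', [np.float64(14.5), np.float64(60.9)])
B [444. 178.] z88: (array([ 437.2, -326.8,   88. ]), 'yaw', np.float64(27.2), 'LxW', [np.float64(11.8), np.float64(59.9)])  z10: (array([ 430.8, -354.4,   10. ]), 'yaw', np.float64(27.2), 'LxW', [np.float64(14.2), np.float64(72.1)])
[[161, 167, 187], [85, 49, 35], [162, 168, 177], [162, 168, 181], [162, 169, 188], [162, 168, 188]]
```

drive_tool(linear=[[1.78,-3.11,0],[1.78,-3.11,0],[1.78,-3.11,0],[1.78,-3.11,0],[0,0,0],[0,0,0],[0,0,4.0],[0,0,4.0]], angular=[[0,0,0],[0,0,0],[0,0,0],[0,0,0],[0,0,-6.5],[0,0,-6.5],[0,0,0],[0,0,0]], fingers=[0,0,0,0,0,0,0,0])

```text
time_s: 2.68
position: [475.0, -67.8, 253.0]
tool_rot: [3.137, -0.008, 0.228]
contact_force: [1.0, -0.3, -0.9]
opening: 0.496
grasp_force: 0.0
```

drive_tool(linear=[[0,0,4.0],[0,0,4.0],[0,0,4.0],[0,0,0],[0,0,0]], angular=[[0,0,0],[0,0,0],[0,0,0],[0,0,0],[0,0,0]], fingers=[0,0,0,0,0])

```text
time_s: 3.1
position: [469.8, -66.7, 128.3]
tool_rot: [-3.138, 0.006, 0.226]
contact_force: [1.7, -0.1, 0.1]
opening: 0.501
grasp_force: 0.0
```

drive_tool(linear=[[0.2,0,2.7],[0,0,2.7],[0,0,2.6],[0,0,0],[0,0,0],[0,0,0],[0,0,0],[0,0,0]], angular=[[0,0,0],[0,0,0],[0,0,0],[0,0,0],[0,0,0],[0,0,0],[0,0,0],[0,0,0]], fingers=[0,0,0,0,0,0.9,0.9,0.9], newtons=40)

```text
time_s: 3.77
position: [476.5, -67.1, 53.1]
tool_rot: [3.139, -0.004, 0.226]
contact_force: [-1.5, -0.4, -0.9]
opening: 0.132
grasp_force: 43.6
```

drive_tool(linear=[[0,0,0],[0,0,0],[0,0,0],[0,0,0]], angular=[[0,0,0],[0,0,0],[0,0,0],[0,0,0]], fingers=[1,1,1,1])

```text
time_s: 4.1
position: [476.6, -67.1, 52.9]
tool_rot: [3.139, -0.004, 0.226]
contact_force: [0.5, 0.4, 6.9]
opening: 0.134
grasp_force: 44.8
```

drive_tool(linear=[[0,0,-2.0],[0,0,-3.6],[0,0,-3.6],[0,0,-3.6],[0,0,-3.6],[0,0,-3.6],[0,0,-3.6],[0,0,-3.6]], angular=[[0,0,0],[0,0,0],[0,0,0],[0,0,0],[0,0,0],[0,0,0],[0,0,0],[0,0,0]], fingers=[1,1,1,1,1,1,1,1])

```text
time_s: 4.77
position: [473.4, -66.2, 324.2]
tool_rot: [-3.142, 0.0, 0.226]
contact_force: [0.5, 0.8, -1.9]
opening: 0.135
grasp_force: 43.5
```

drive_tool(linear=[[1.1,-3.3,0],[1.1,-3.3,0],[1.1,-3.3,0],[1.1,-3.3,0],[1.0,-3.3,0],[1.0,-3.3,0],[0,0,0],[0,0,0]], angular=[[0,0,0],[0,0,0],[0,0,0],[0,0,0],[0,0,0],[0,0,0],[0,0,0],[0,0,0]], fingers=[1,1,1,1,1,1,1,1])

```text
time_s: 5.43
position: [491.5, 142.3, 322.2]
tool_rot: [3.141, 0.001, 0.23]
contact_force: [0.4, -1.0, -1.2]
opening: 0.134
grasp_force: 43.6
```

Run:
```python
from h import *
o=get_obs();print(o["position"],o["tool_rot"],o["opening"],o["grasp_force"],o["time_s"])
w=snapshot("wrist");save(w,"w2",None,1.25);print((-w["R"].T@w["t"]).round())
f=w["frame"];cv2.imwrite("w2raw.png",f[:,:,::-1]);np.savez("w2.npz",**w)
```

```text
[491.51587143 142.29737234 322.15154521] [3.14132315e+00 1.16059661e-03 2.29733199e-01] 0.13365717648545092 43.56965124607086 5.4333
[558. 158. 464.]
```

View pics/w2.png

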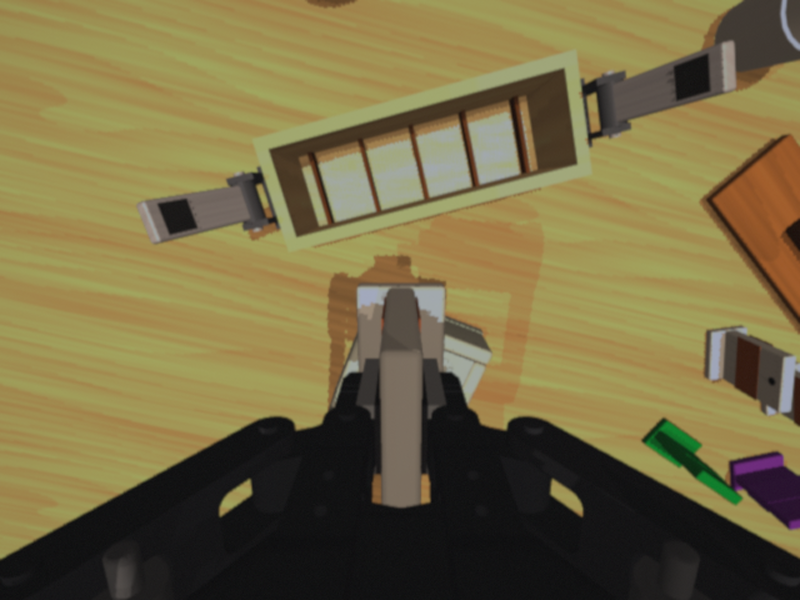

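The chest rim corners are near (255,140), (576,52), (591,174) and (289,249) in 1.25x pixels. Both clamps lean outwards, the dividers are visible, and the cells are empty. I'll segment the rim by colour.

Run:
```python
from h import *
w=dict(np.load("w2.npz"))
hsv=cv2.cvtColor(w["frame"],cv2.COLOR_RGB2HSV)
print("rim",[hsv[y,x].tolist() for x,y in [(336,85),(218,156),(351,164),(464,90)]],"table",[hsv[y,x].tolist() for x,y in [(330,60),(120,100),(200,230),(300,220)]])
hull=None
for smax in (100,110,120,130):
    m=((hsv[...,1]<smax)&(hsv[...,2]>115)).astype(np.uint8); m[:30]=0;m[210:]=0;m[:,:195]=0;m[:,478:]=0
    cs,_=cv2.findContours(m,cv2.RETR_EXTERNAL,cv2.CHAIN_APPROX_NONE)
    c=max(cs,key=cv2.contourArea); 
    h=cv2.convexHull(c); q=cv2.approxPolyDP(h,8,True)[:,0]; print(smax,cv2.contourArea(c),q.tolist())
    if len(q)==4:
        b=np.array([onz(w,p,112) for p in q]); e=np.roll(b,-1,0)-b
        print(b.mean(0).round(1),np.linalg.norm(e,axis=1).round(1),np.degrees(np.arctan2(e[:,1],e[:,0])).round(1))
```

```text
rim [[31, 86, 137], [34, 73, 168], [34, 86, 169], [34, 75, 167]] table [[23, 127, 162], [27, 116, 161], [23, 126, 164], [16, 153, 143]]
100 25088.0 [[461, 40], [473, 139], [231, 201], [202, 111]]
[583.1 145.1 112. ] [ 88.7 248.3  89.  248.6] [-153.   117.3   27.2  -62.8]
110 25434.0 [[461, 39], [472, 141], [230, 201], [195, 137], [202, 110]]
120 30474.0 [[477, 33], [477, 166], [298, 209], [195, 197], [195, 38]]
130 42689.0 [[477, 30], [477, 209], [195, 209], [195, 30]]
[582.2 147.9 112. ] [164.4 290.8 163.8 254.7] [-159.9  103.1    7.5  -76.9]
```

drive_tool(linear=[[2.5,-1.85,0],[2.5,-1.85,0],[2.5,-1.85,0],[0,0,0],[0,0,0],[0,0,4],[0,0,4],[0,0,4]], angular=[[0,0,0],[0,0,0],[0,0,0],[0,0,-6.95],[0,0,-6.95],[0,0,0],[0,0,0],[0,0,0]], fingers=[1,1,1,1,1,1,1,1])

```text
time_s: 6.15
position: [554.0, 210.0, 202.4]
tool_rot: [3.14, -0.003, 0.466]
contact_force: [0.4, 0.9, -1.6]
opening: 0.133
grasp_force: 43.6
```

drive_tool(linear=[[0,0,0],[0,0,0],[0,0,0],[0,0,0],[0,0,0],[0,0,0]], angular=[[0,0,0],[0,0,0],[0,0,0],[0,0,0],[0,0,0],[0,0,0]], fingers=[1,1,1,1,1,1])

```text
time_s: 6.65
position: [554.8, 212.0, 205.7]
tool_rot: [3.14, -0.005, 0.468]
contact_force: [0.6, 0.1, -0.1]
opening: 0.129
grasp_force: 43.5
```

Run:
```python
from h import *
w=snapshot("wrist");save(w,"w3",None,1.25)
print(get_obs()["position"])
```

```text
[554.29782469 212.02875901 205.04713906]
```

View pics/w3.png

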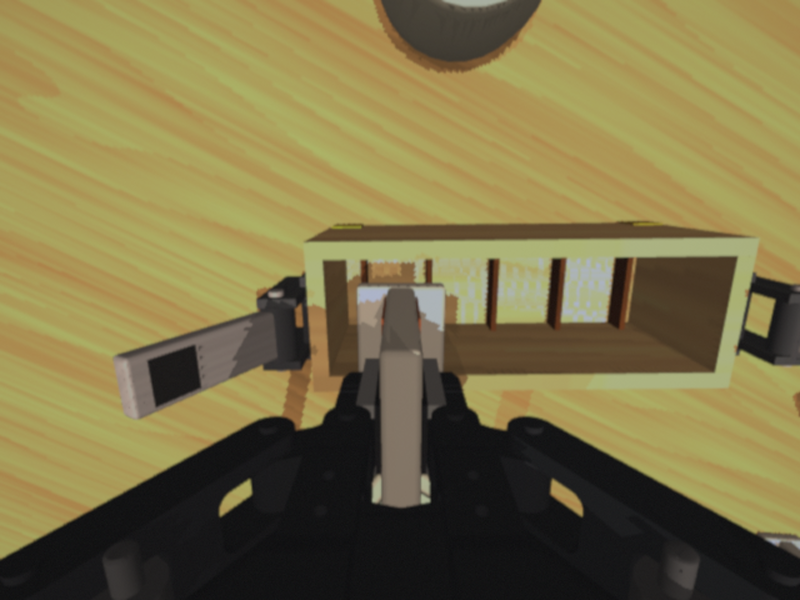

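The held tile's foot shows front corners at (358,285) and (445,285). It sits over the left end cell, square to the dividers. I'll work out where its foot really is.

Run:
```python
from h import *
w=snapshot("wrist");o=get_obs()
c=np.array([583.1,145.1]);th=np.radians(27.1);X=np.array([np.cos(th),np.sin(th)]);Y=np.array([-X[1],X[0]])
for z in (152,162):
  for p in [(358,285),(445,285)]:
    q=onz(w,np.array(p)/1.25,z)[:2]-c; print(z,"chest xy",(q@X).round(1),(q@Y).round(1))
q=o["position"][:2]-c;print("tcp chest",q@X,q@Y)
hsv=cv2.cvtColor(w["frame"],cv2.COLOR_RGB2HSV); m=((hsv[...,1]<100)&(hsv[...,2]>115)).astype(np.uint8)
m[:185]=0;m[315:]=0;m[:,:240]=0;m[:,610:]=0
cs,_=cv2.findContours(m,cv2.RETR_EXTERNAL,cv2.CHAIN_APPROX_NONE); k=max(cs,key=cv2.contourArea)
h=cv2.approxPolyDP(cv2.convexHull(k),8,True)[:,0]
for p in h: q=onz(w,p,112)[:2]-c; print(p,(q@X).round(1),(q@Y).round(1))
```

```text
152 chest xy 29.0 92.5
152 chest xy 28.8 52.1
162 chest xy 31.2 91.5
162 chest xy 31.0 53.2
tcp chest 4.4357350165546485 72.86499790646995
[608 189] 45.9 -122.6
[577 310] -43.9 -118.9
[288 295] -30.4 96.9
[246 244] 8.7 125.4
[243 193] 44.7 125.2
```

drive_tool(linear=[[0.05,-0.25,0],[0,0,0],[0,0,2.9],[0,0,2.9],[0,0,2.9],[0,0,2.9],[0,0,0],[0,0,0]], angular=[[0,0,0],[0,0,0],[0,0,0],[0,0,0],[0,0,0],[0,0,0],[0,0,0],[0,0,0]], fingers=[1,1,1,1,1,1,1,1])

```text
time_s: 7.42
position: [550.6, 213.9, 84.9]
tool_rot: [-3.141, 0.004, 0.469]
contact_force: [0.0, -0.3, -0.7]
opening: 0.135
grasp_force: 43.5
```

drive_tool(linear=[[0,0,0.8],[0,0,0.8],[0,0,0.5],[0,0,0]], angular=[[0,0,0],[0,0,0],[0,0,0],[0,0,0]], fingers=[1,1,1,1])

```text
time_s: 7.75
position: [551.7, 214.0, 65.1]
tool_rot: [-3.141, 0.001, 0.468]
contact_force: [-0.3, 0.2, -1.1]
opening: 0.133
grasp_force: 43.5
```

drive_tool(linear=[[0,0,0.2],[0,0,0.2],[0,0,0]], angular=[[0,0,0],[0,0,0],[0,0,0]], fingers=[1,1,1])

```text
time_s: 8.0
position: [553.0, 214.4, 63.0]
tool_rot: [3.141, -0.001, 0.468]
contact_force: [-0.3, 0.0, 3.3]
opening: 0.135
grasp_force: 44.4
```

drive_tool(linear=[[0,0,0.1],[0,0,0],[0,0,0],[0,0,0],[0,0,-1.5],[0,0,-3.5],[0,0,-3.5],[0,0,-3.5]], angular=[[0,0,0],[0,0,0],[0,0,0],[0,0,0],[0,0,0],[0,0,0],[0,0,0],[0,0,0]], fingers=[1,0.3,0.3,0.3,0.3,0.3,0.3,0.3])

```text
time_s: 8.67
position: [552.0, 213.9, 181.6]
tool_rot: [-3.141, 0.0, 0.468]
contact_force: [0.7, 0.3, 0.2]
opening: 0.35
grasp_force: 0.0
```

drive_tool(linear=[[0,0,-4],[0,0,-4],[0,0,-3],[0,0,0]], angular=[[0,0,0],[0,0,0],[0,0,0],[0,0,0]], fingers=[0.2,0.1,0,0])

```text
time_s: 9.0
position: [556.8, 215.4, 301.0]
tool_rot: [3.138, -0.017, 0.469]
contact_force: [0.2, -0.2, 1.0]
opening: 0.499
grasp_force: 0.0
```

```bash
cat >> h.py <<'E'
C=np.array([583.1,145.1]);th=np.radians(27.1);X=np.array([np.cos(th),np.sin(th)]);Y=np.array([-X[1],X[0]])
E
python3 - <<'E'
from h import *
o=get_obs();w=snapshot("wrist");print(o["position"],o["tool_rot"],o["time_s"])
for r in strips(w,(150,150,420,330)): 
    q=rep(w,r,98); d=q[0][:2]-C; print(np.round(r[0]),q,(d@X).round(1),(d@Y).round(1))
save(w,"w4")
E
```

```text
[556.79787189 215.3951017  300.96015789] [ 3.13784465 -0.01719052  0.4685639 ] 9.0
[183. 259.] (array([456.6, 325.7,  98. ]), 'yaw', np.float64(27.8), 'LxW', [np.float64(10.1), np.float64(35.8)]) -30.3 218.4
[358. 219.] (array([576.4, 181.6,  98. ]), 'yaw', np.float64(29.1), 'LxW', [np.float64(34.1), np.float64(45.5)]) 10.7 35.5
[318. 226.] (array([551.1, 214. ,  98. ]), 'yaw', np.float64(27.4), 'LxW', [np.float64(35.1), np.float64(61.6)]) 2.9 75.9
[398. 218.] (array([595.5, 145. ,  98. ]), 'yaw', np.float64(30.8), 'LxW', [np.float64(33.1), np.float64(46.6)]) 11.0 -5.7
```

View pics/w4.png

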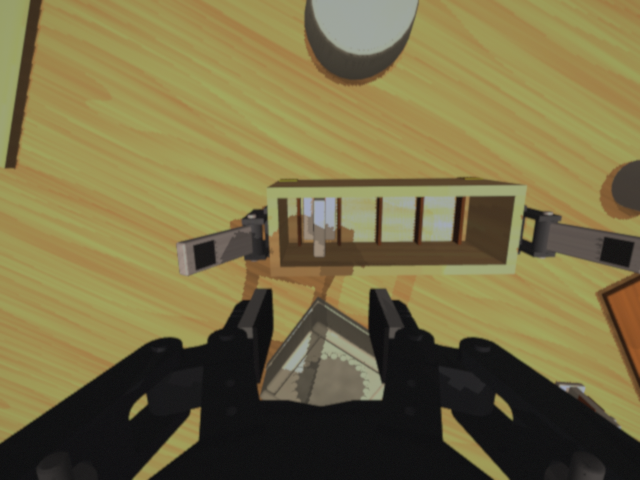

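The wrist view shows the tile standing in the left end cell at (318,226). Next is tile C.

drive_tool(linear=[[-2.06,2.64,0],[-2.06,2.64,0],[-2.06,2.64,0],[-2.06,2.64,0],[-2.06,2.64,0],[-2.06,2.64,0],[-2.06,2.64,0],[-2.06,2.64,0]], angular=[[0,0,0],[0,0,0],[0,0,0],[0,0,0],[0,0,0],[0,0,0],[0,0,0],[0,0,0]], fingers=[0,0,0,0,0,0,0,0])

```text
time_s: 9.72
position: [499.1, -49.9, 288.7]
tool_rot: [-3.14, 0.002, 0.469]
contact_force: [0.3, -0.0, -0.8]
opening: 0.501
grasp_force: 0.0
```

drive_tool(linear=[[-2.06,2.64,0],[-2.06,2.64,0],[-2.06,2.64,0],[-2.06,2.64,0],[-2.06,2.64,0],[-2.06,2.64,0],[0,0,0],[0,0,0]], angular=[[0,0,0],[0,0,0],[0,0,0],[0,0,0],[0,0,0],[0,0,0],[0,0,5.3],[0,0,0]], fingers=[0,0,0,0,0,0,0,0])

```text
time_s: 10.38
position: [460.5, -247.1, 288.5]
tool_rot: [-3.139, 0.002, 0.371]
contact_force: [0.1, 0.8, -0.3]
opening: 0.495
grasp_force: 0.0
```

drive_tool(linear=[[0,0,3.5],[0,0,3.5],[0,0,3.5],[0,0,3.5],[0,0,3.0],[0,0,0],[0,0,0]], angular=[[0,0,0],[0,0,0],[0,0,0],[0,0,0],[0,0,0],[0,0,0],[0,0,0]], fingers=[0,0,0,0,0,0,0])

```text
time_s: 10.97
position: [459.9, -243.5, 118.0]
tool_rot: [-3.136, 0.003, 0.378]
contact_force: [0.5, -1.2, 1.0]
opening: 0.497
grasp_force: 0.0
```

Run:
```python
from h import *
o=get_obs();w=snapshot("wrist");print(o["position"],o["tool_rot"],o["time_s"])
for r in strips(w,(0,100,640,400)): 
    q=rep(w,r,88); 
    if 250<r[0][0]<640: print(np.round(r[0]),q)
```

```text
[ 459.90523058 -243.51115382  117.98789839] [-3.13588013  0.00334923  0.37835319] 10.9667
[441. 332.] (array([ 456.3, -316.7,   88. ]), 'yaw', np.float64(27.5), 'LxW', [np.float64(11.0), np.float64(17.5)])
[409. 284.] (array([ 475.6, -287.5,   88. ]), 'yaw', np.float64(-62.0), 'LxW', [np.float64(16.4), np.float64(26.9)])
[326. 261.] (array([ 469.5, -242.2,   88. ]), 'yaw', np.float64(23.1), 'LxW', [np.float64(26.4), np.float64(69.8)])
```

drive_tool(linear=[[0.4,0.1,2.2],[0,0,2.2],[0,0,2.2],[0,0,0],[0,0,0],[0,0,0],[0,0,0],[0,0,0]], angular=[[0,0,0],[0,0,0],[0,0,0],[0,0,0],[0,0,0],[0,0,0],[0,0,0],[0,0,0]], fingers=[0,0,0,0,0,0.9,0.9,0.9], newtons=40)

```text
time_s: 11.68
position: [467.4, -246.3, 56.7]
tool_rot: [3.138, -0.002, 0.376]
contact_force: [-1.3, 0.9, -0.8]
opening: 0.135
grasp_force: 43.7
```

drive_tool(linear=[[0,0,0],[0,0,0],[0,0,0],[0,0,0]], angular=[[0,0,0],[0,0,0],[0,0,0],[0,0,0]], fingers=[1,1,1,1])

```text
time_s: 12.02
position: [467.2, -246.3, 56.5]
tool_rot: [3.139, -0.002, 0.376]
contact_force: [-1.0, 0.7, 7.1]
opening: 0.132
grasp_force: 44.8
```

drive_tool(linear=[[0,0,-2.0],[0,0,-3.5],[0,0,-3.5],[0,0,-3.5],[0,0,-3.5],[0,0,-3.5],[0,0,-3.5],[0,0,-2.0]], angular=[[0,0,0],[0,0,0],[0,0,0],[0,0,0],[0,0,0],[0,0,0],[0,0,0],[0,0,0]], fingers=[1,1,1,1,1,1,1,1])

```text
time_s: 12.68
position: [466.9, -246.0, 309.4]
tool_rot: [3.136, -0.004, 0.376]
contact_force: [1.1, -0.9, -0.3]
opening: 0.129
grasp_force: 43.7
```

drive_tool(linear=[[2.19,-2.06,0],[2.19,-2.06,0],[2.19,-2.06,0],[2.19,-2.06,0],[2.19,-2.06,0],[2.19,-2.06,0],[2.19,-2.06,0],[2.19,-2.06,0]], angular=[[0,0,0],[0,0,0],[0,0,0],[0,0,0],[0,0,0],[0,0,0],[0,0,0],[0,0,0]], fingers=[1,1,1,1,1,1,1,1])

```text
time_s: 13.35
position: [568.3, -26.2, 304.2]
tool_rot: [-3.141, 0.001, 0.376]
contact_force: [0.7, -0.5, -0.1]
opening: 0.139
grasp_force: 43.6
```

drive_tool(linear=[[2.19,-2.06,0],[2.19,-2.06,0],[2.19,-2.06,0],[2.19,-2.06,0],[0,0,0],[0,0,3.5],[0,0,3.5],[0,0,3.5]], angular=[[0,0,0],[0,0,0],[0,0,0],[0,0,0],[0,0,-5.6],[0,0,0],[0,0,0],[0,0,0]], fingers=[1,1,1,1,1,1,1,1])

```text
time_s: 14.02
position: [619.9, 81.5, 199.0]
tool_rot: [3.141, -0.002, 0.474]
contact_force: [0.0, 0.4, -1.3]
opening: 0.132
grasp_force: 43.8
```

drive_tool(linear=[[0,0,0],[0,0,0],[0,0,0],[0,0,0],[0,0,0]], angular=[[0,0,0],[0,0,0],[0,0,0],[0,0,0],[0,0,0]], fingers=[1,1,1,1,1])

```text
time_s: 14.43
position: [621.7, 81.1, 203.2]
tool_rot: [3.139, -0.006, 0.474]
contact_force: [-0.2, -0.2, -0.9]
opening: 0.135
grasp_force: 43.7
```

```bash
cat >> h.py <<'E'
def foot(zoff):
    o=get_obs();w=snapshot("wrist");z=o["position"][2]-zoff; q=o["position"][:2]-C
    print("tcp",o["position"].round(1),"chest",(q@X).round(1),(q@Y).round(1),"yaw",np.degrees(o["tool_rot"][2]).round(1),"t",o["time_s"])
    hsv=cv2.cvtColor(w["frame"],cv2.COLOR_RGB2HSV); m=((hsv[...,1]<60)&(hsv[...,2]>95)).astype(np.uint8)
    m[:200]=0;m[270:]=0;m[:,:265]=0;m[:,375:]=0
    r=m[234]; xs=np.flatnonzero(r); col=np.flatnonzero(m[:,290]); print("row ends",xs.min(),xs.max(),"top",col[:3])
    for p in [(xs.min(),col.min()),(xs.max(),col.min())]:
        q=onz(w,p,z)[:2]-C; print("foot end corner chest",(q@X).round(1),(q@Y).round(1))
    return w
E
python3 -c "
from h import *
w=foot(56.5);np.savez('w5.npz',**w);save(w,'w5')"
```

```text
tcp [621.7  81.1 203.2] chest 5.2 -74.6 yaw 27.1 t 14.4333
row ends 286 354 top [206 207 208]
foot end corner chest 41.6 -54.6
foot end corner chest 41.6 -94.0
```

drive_tool(linear=[[-0.1,0.05,0],[0,0,0],[0,0,2.9],[0,0,2.9],[0,0,2.9],[0,0,2.4],[0,0,0],[0,0,0]], angular=[[0,0,0],[0,0,0],[0,0,0],[0,0,0],[0,0,0],[0,0,0],[0,0,0],[0,0,0]], fingers=[1,1,1,1,1,1,1,1])

```text
time_s: 15.15
position: [617.9, 80.2, 87.5]
tool_rot: [-3.14, 0.003, 0.474]
contact_force: [0.2, -0.3, -0.4]
opening: 0.135
grasp_force: 43.7
```

drive_tool(linear=[[0,0,0.8],[0,0,0.8],[0,0,0.4],[0,0,0]], angular=[[0,0,0],[0,0,0],[0,0,0],[0,0,0]], fingers=[1,1,1,1])

```text
time_s: 15.48
position: [618.2, 80.2, 68.0]
tool_rot: [-3.141, 0.001, 0.474]
contact_force: [0.0, -0.6, -0.2]
opening: 0.137
grasp_force: 43.7
```

drive_tool(linear=[[0,0,0.2],[0,0,0.1],[0,0,0]], angular=[[0,0,0],[0,0,0],[0,0,0]], fingers=[1,1,1])

```text
time_s: 15.73
position: [619.4, 80.3, 66.6]
tool_rot: [3.141, -0.001, 0.474]
contact_force: [-1.9, 0.7, 2.2]
opening: 0.133
grasp_force: 44.1
```

drive_tool(linear=[[0,0,0.1],[0,0,0],[0,0,0],[0,0,0],[0,0,-1.5],[0,0,-3.5],[0,0,-3.5],[0,0,-3.5]], angular=[[0,0,0],[0,0,0],[0,0,0],[0,0,0],[0,0,0],[0,0,0],[0,0,0],[0,0,0]], fingers=[1,0.3,0.3,0.3,0.3,0.3,0.3,0.3])

```text
time_s: 16.4
position: [618.4, 80.3, 185.2]
tool_rot: [-3.141, 0.001, 0.474]
contact_force: [1.2, 0.6, 0.3]
opening: 0.355
grasp_force: 0.0
```

drive_tool(linear=[[0,0,-4],[0,0,-4],[-2.47,1.99,-2],[-2.47,1.99,0],[-2.47,1.99,0],[-2.47,1.99,0],[-2.47,1.99,0],[-2.47,1.99,0]], angular=[[0,0,0],[0,0,0],[0,0,0],[0,0,0],[0,0,0],[0,0,0],[0,0,0],[0,0,0]], fingers=[0.2,0.1,0,0,0,0,0,0])

```text
time_s: 17.07
position: [540.9, -94.9, 284.8]
tool_rot: [3.141, -0.001, 0.474]
contact_force: [0.4, -0.3, 0.9]
opening: 0.498
grasp_force: 0.0
```

drive_tool(linear=[[-2.47,1.99,0],[-2.47,1.99,0],[-2.47,1.99,0],[-2.47,1.99,0],[-2.47,1.99,0],[-2.47,1.99,0],[-2.47,1.99,0],[-2.47,1.99,0]], angular=[[0,0,0],[0,0,0],[0,0,0],[0,0,0],[0,0,0],[0,0,0],[0,0,0],[0,0,0]], fingers=[0,0,0,0,0,0,0,0])

```text
time_s: 17.73
position: [437.5, -326.9, 284.8]
tool_rot: [3.14, -0.0, 0.474]
contact_force: [-0.2, -0.1, -1.4]
opening: 0.501
grasp_force: 0.0
```

drive_tool(linear=[[0,0,3.0],[0,0,3.0],[0,0,3.0],[0,0,3.0],[0,0,0],[0,0,0],[0,0,0],[0,0,0]], angular=[[0,0,0],[0,0,0],[0,0,0],[0,0,0],[0,0,0],[0,0,0],[0,0,0],[0,0,0]], fingers=[0,0,0,0,0,0,0,0])

```text
time_s: 18.4
position: [439.9, -326.9, 167.5]
tool_rot: [3.137, -0.002, 0.474]
contact_force: [-0.0, -0.4, -1.3]
opening: 0.496
grasp_force: 0.0
```

Run:
```python
from h import *
o=get_obs();w=snapshot("wrist");print(o["position"],o["tool_rot"],o["time_s"])
save(w,"w6")
for r in strips(w,(250,100,640,400)): print(np.round(r[0]),rep(w,r,88))
```

```text
[ 439.87948596 -326.89882505  167.47552271] [ 3.13654786e+00 -1.68322703e-03  4.73906671e-01] 18.4
[325. 248.] (array([ 444.4, -328.6,   88. ]), 'yaw', np.float64(28.0), 'LxW', [np.float64(18.6), np.float64(69.0)])
[305. 230.] (array([ 449.7, -310.7,   88. ]), 'yaw', np.float64(26.8), 'LxW', [np.float64(11.6), np.float64(43.3)])
```

View pics/w6.png

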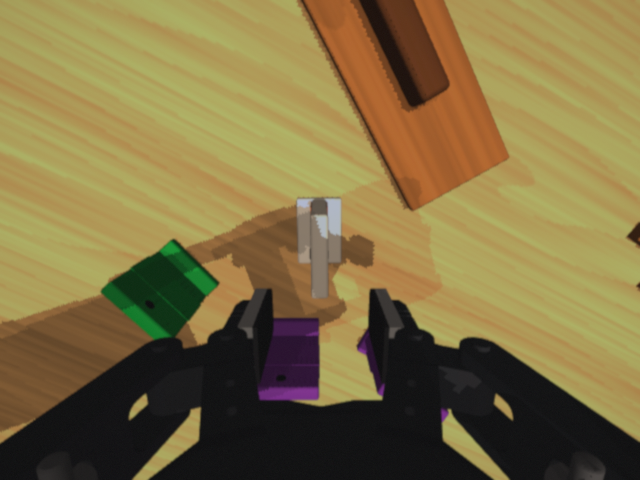

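Tile B's plate lies at (319,250), centred between the fingers, and the purple and green tiles are clear of them.

drive_tool(linear=[[0,0,2.8],[0,0,2.8],[0,0,2.8],[0,0,2.6],[0,0,0],[0,0,0],[0,0,0],[0,0,0]], angular=[[0,0,0],[0,0,0],[0,0,0],[0,0,0],[0,0,0],[0,0,0],[0,0,0],[0,0,0]], fingers=[0,0,0,0,0,0,0.9,0.9], newtons=40)

```text
time_s: 19.12
position: [440.2, -327.3, 57.5]
tool_rot: [3.136, -0.002, 0.474]
contact_force: [0.9, -0.6, 0.7]
opening: 0.226
grasp_force: 0.0
```

drive_tool(linear=[[0,0,0],[0,0,0],[0,0,0],[0,0,0],[0,0,0]], angular=[[0,0,0],[0,0,0],[0,0,0],[0,0,0],[0,0,0]], fingers=[1,1,1,1,1])

```text
time_s: 19.53
position: [440.0, -327.3, 57.3]
tool_rot: [3.137, -0.002, 0.474]
contact_force: [0.9, -0.6, 6.3]
opening: 0.134
grasp_force: 43.0
```

drive_tool(linear=[[0,0,-2.0],[0,0,-3.5],[0,0,-3.5],[0,0,-3.5],[0,0,-3.5],[0,0,-3.5],[0,0,-3.5],[0,0,-2.0]], angular=[[0,0,0],[0,0,0],[0,0,0],[0,0,0],[0,0,0],[0,0,0],[0,0,0],[0,0,0]], fingers=[1,1,1,1,1,1,1,1])

```text
time_s: 20.2
position: [439.3, -326.3, 310.0]
tool_rot: [3.135, -0.002, 0.474]
contact_force: [0.6, -1.8, -0.3]
opening: 0.132
grasp_force: 42.0
```

drive_tool(linear=[[2.47,-2.36,0],[2.47,-2.36,0],[2.47,-2.36,0],[2.47,-2.36,0],[2.47,-2.36,0],[2.47,-2.36,0],[2.47,-2.36,0],[2.47,-2.36,0]], angular=[[0,0,0],[0,0,0],[0,0,0],[0,0,0],[0,0,0],[0,0,0],[0,0,0],[0,0,0]], fingers=[1,1,1,1,1,1,1,1])

```text
time_s: 20.87
position: [527.8, -65.5, 304.7]
tool_rot: [3.141, -0.0, 0.474]
contact_force: [2.0, -0.5, -0.7]
opening: 0.131
grasp_force: 41.9
```

drive_tool(linear=[[2.47,-2.36,0],[2.47,-2.36,0],[2.47,-2.36,0],[2.47,-2.36,0],[2.47,-2.36,0],[2.4,-2.3,0],[0,0,3.5],[0,0,3.5]], angular=[[0,0,0],[0,0,0],[0,0,0],[0,0,0],[0,0,0],[0,0,0],[0,0,0],[0,0,0]], fingers=[1,1,1,1,1,1,1,1])

```text
time_s: 21.53
position: [597.5, 128.0, 237.5]
tool_rot: [3.139, -0.008, 0.477]
contact_force: [0.3, -0.1, -1.8]
opening: 0.136
grasp_force: 42.0
```

drive_tool(linear=[[0,0,2.5],[0,0,0],[0,0,0],[0,0,0],[0,0,0],[0,0,0]], angular=[[0,0,0],[0,0,0],[0,0,0],[0,0,0],[0,0,0],[0,0,0]], fingers=[1,1,1,1,1,1])

```text
time_s: 22.03
position: [596.7, 125.4, 212.7]
tool_rot: [3.14, -0.005, 0.473]
contact_force: [0.4, -0.3, -1.0]
opening: 0.135
grasp_force: 41.9
```

```bash
python3 -c "
from h import *
w=foot(57.3)"
```

```text
tcp [596.7 125.4 212.7] chest 3.2 -23.7 yaw 27.1 t 22.0333
row ends 286 365 top [202 203 204]
foot end corner chest 41.8 -3.7
foot end corner chest 41.7 -49.5
```

drive_tool(linear=[[-0.05,0.12,0],[0,0,0],[0,0,3.1],[0,0,3.1],[0,0,3.1],[0,0,2.9],[0,0,0],[0,0,0]], angular=[[0,0,0],[0,0,0],[0,0,0],[0,0,0],[0,0,0],[0,0,0],[0,0,0],[0,0,0]], fingers=[1,1,1,1,1,1,1,1])

```text
time_s: 22.75
position: [593.7, 124.0, 85.9]
tool_rot: [-3.14, 0.004, 0.474]
contact_force: [-0.7, 0.2, -1.1]
opening: 0.134
grasp_force: 42.0
```

drive_tool(linear=[[0,0,0.8],[0,0,0.8],[0,0,0.3],[0,0,0]], angular=[[0,0,0],[0,0,0],[0,0,0],[0,0,0]], fingers=[1,1,1,1])

```text
time_s: 23.08
position: [594.3, 124.1, 67.9]
tool_rot: [-3.141, 0.001, 0.474]
contact_force: [0.2, -0.2, -1.7]
opening: 0.136
grasp_force: 42.1
```

drive_tool(linear=[[0,0,0.15],[0,0,0.1],[0,0,0]], angular=[[0,0,0],[0,0,0],[0,0,0]], fingers=[1,1,1])

```text
time_s: 23.33
position: [595.5, 124.3, 67.3]
tool_rot: [3.141, -0.001, 0.474]
contact_force: [-2.1, 0.5, 4.3]
opening: 0.133
grasp_force: 42.6
```

drive_tool(linear=[[0,0,0.1],[0,0,0],[0,0,0],[0,0,0],[0,0,-1.5],[0,0,-3.5],[0,0,-3.5],[0,0,-3.5]], angular=[[0,0,0],[0,0,0],[0,0,0],[0,0,0],[0,0,0],[0,0,0],[0,0,0],[0,0,0]], fingers=[1,0.3,0.3,0.3,0.3,0.3,0.3,0.3])

```text
time_s: 24.0
position: [594.3, 124.1, 185.2]
tool_rot: [-3.141, 0.002, 0.474]
contact_force: [1.0, 0.4, 0.0]
opening: 0.349
grasp_force: 0.0
```

drive_tool(linear=[[0,0,-4],[0,0,-4],[0,0,-4],[0,0,-2],[-2.13,2.41,0],[-2.13,2.41,0],[-2.13,2.41,0],[-2.13,2.41,0]], angular=[[0,0,0],[0,0,0],[0,0,0],[0,0,0],[0,0,0],[0,0,0],[0,0,0],[0,0,0]], fingers=[0.2,0.1,0,0,0,-0.2,-0.3,-0.3])

```text
time_s: 24.67
position: [562.7, -1.5, 324.9]
tool_rot: [3.141, -0.0, 0.475]
contact_force: [0.7, -0.1, 1.0]
opening: 0.652
grasp_force: 0.0
```

drive_tool(linear=[[-2.13,2.41,0],[-2.13,2.41,0],[-2.13,2.41,0],[-2.13,2.41,0],[-2.13,2.41,0],[-2.13,2.41,0],[0,0,0],[0,0,0]], angular=[[0,0,0],[0,0,0],[0,0,0],[0,0,0],[0,0,0],[0,0,0],[0,0,0],[0,0,0]], fingers=[-0.3,-0.3,-0.3,-0.3,-0.3,-0.3,-0.3,-0.3])

```text
time_s: 25.33
position: [514.9, -188.8, 324.6]
tool_rot: [-3.141, -0.0, 0.47]
contact_force: [-0.2, 0.4, 0.6]
opening: 0.65
grasp_force: 0.0
```

Run:
```python
from h import *
o=get_obs();w=snapshot("wrist");print(o["position"],o["tool_rot"],o["time_s"])
save(w,"w7");np.savez("w7.npz",**w)
```

```text
[ 514.87014611 -188.83406998  324.58212641] [-3.14094042e+00 -4.21810061e-05  4.70256236e-01] 25.3333
```

View pics/w7.png

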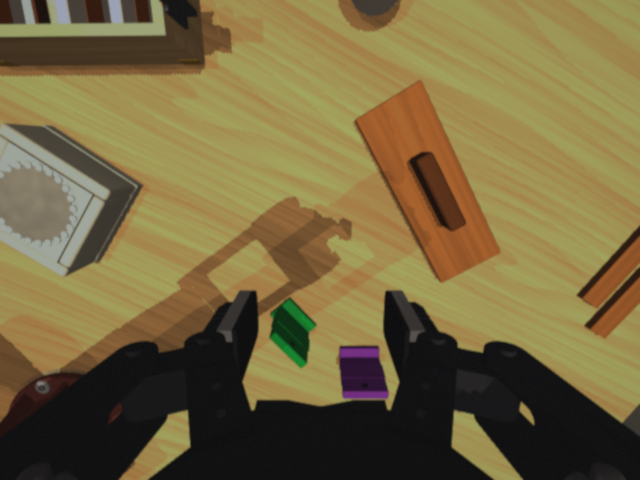

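The lid lies at about (428,181), with its handle from (425,155) to (455,225), and the cup is beyond it at (372,5). I'll segment the plate (z 20) and compare with the handle (z 60).

```bash
cat >> h.py <<'E'
def lid(s,zp,roi,zname="plate"):
    hsv=cv2.cvtColor(s["frame"],cv2.COLOR_RGB2HSV); x0,y0,x1,y1=roi
    m=np.zeros((480,640),np.uint8); k=((hsv[...,0]<14)&(hsv[...,1]>140)&(hsv[...,2]>25)); m[y0:y1,x0:x1]=k[y0:y1,x0:x1]
    m=cv2.morphologyEx(m,cv2.MORPH_OPEN,np.ones((3,3)))
    c=max(cv2.findContours(m,cv2.RETR_EXTERNAL,cv2.CHAIN_APPROX_NONE)[0],key=cv2.contourArea)
    r=cv2.minAreaRect(c); q=cv2.approxPolyDP(cv2.convexHull(c),7,True)[:,0]; print("px",q.tolist())
    print("box",rep(s,r,zp)); 
    if len(q)==4:
        b=np.array([onz(s,p,zp) for p in q]); e=np.roll(b,-1,0)-b
        print("quad",b.mean(0).round(1),np.linalg.norm(e,axis=1).round(1),np.degrees(np.arctan2(e[:,1],e[:,0])).round(1))
    h=((hsv[...,2]<90)&(m>0)).astype(np.uint8); h=cv2.erode(cv2.morphologyEx(h,cv2.MORPH_OPEN,np.ones((5,5))),np.ones((1,1)))
    c=max(cv2.findContours(h,cv2.RETR_EXTERNAL,cv2.CHAIN_APPROX_NONE)[0],key=cv2.contourArea); r=cv2.minAreaRect(c); print("handle px",np.round(cv2.boxPoints(r)).tolist(),"z60",rep(s,r,zp+40),"z20",rep(s,r,zp))
    return m
E
python3 - <<'E'
from h import *
w=dict(np.load("w7.npz")); lid(w,20,(330,60,520,300))
hsv=cv2.cvtColor(w["frame"],cv2.COLOR_RGB2HSV);print([hsv[y,x].tolist() for x,y in [(400,140),(440,180),(420,175),(455,200),(428,230)]])
E
```

```text
px [[417, 82], [498, 249], [443, 280], [356, 122]]
box (array([ 596.5, -306.3,   20. ]), 'yaw', np.float64(58.8), 'LxW', [np.float64(87.9), np.float64(246.9)])
quad [ 595.8 -306.9   20. ] [241.8  83.1 242.3  84.2] [-121.9  149.5   58.3  -30.9]
handle px [[433.0, 171.0], [439.0, 168.0], [455.0, 201.0], [449.0, 204.0]] z60 (array([ 603.3, -306.3,   60. ]), 'yaw', np.float64(57.2), 'LxW', [np.float64(7.2), np.float64(43.7)]) z20 (array([ 606.1, -320.9,   20. ]), 'yaw', np.float64(57.2), 'LxW', [np.float64(7.9), np.float64(48.0)])
[[13, 184, 165], [11, 178, 89], [9, 119, 30], [12, 182, 105], [13, 185, 164]]
```

drive_tool(linear=[[0.47,3.54,0],[0.47,3.54,0],[0.47,3.54,0],[0.47,3.54,0],[0,0,0],[0,0,0],[0,0,0],[0,0,0]], angular=[[0,0,0],[0,0,0],[0,0,0],[0,0,0],[0,0,-6.3],[0,0,-6.3],[0,0,-6.3],[0,0,-6.3]], fingers=[-0.3,-0.3,-0.3,-0.3,-0.3,-0.3,-0.3,-0.3])

```text
time_s: 26.05
position: [597.7, -303.2, 324.2]
tool_rot: [-3.14, -0.001, 0.921]
contact_force: [-0.2, -0.0, -1.0]
opening: 0.65
grasp_force: 0.0
```

drive_tool(linear=[[0,0,0],[0,0,3],[0,0,3],[0,0,0],[0,0,0],[0,0,0],[0,0,0]], angular=[[0,0,-6.3],[0,0,0],[0,0,0],[0,0,0],[0,0,0],[0,0,0],[0,0,0]], fingers=[-0.3,-0.3,-0.3,-0.3,-0.3,-0.3,-0.3])

```text
time_s: 26.63
position: [598.2, -305.0, 267.8]
tool_rot: [3.137, -0.0, 1.024]
contact_force: [-0.1, -0.9, 1.3]
opening: 0.65
grasp_force: 0.0
```

Run:
```python
from h import *
o=get_obs();w=snapshot("wrist");print(o["position"],o["tool_rot"],o["time_s"])
lid(w,20,(200,40,450,420))
save(w,"w8");np.savez("w8.npz",**w)
```

```text
[ 598.17290303 -305.02252289  267.76537785] [ 3.13744711e+00 -4.02335564e-05  1.02426118e+00] 26.6333
px [[282, 98], [363, 100], [352, 311], [283, 310]]
box (array([ 598.8, -309.2,   20. ]), 'yaw', np.float64(60.5), 'LxW', [np.float64(86.1), np.float64(245.7)])
quad [ 596.6 -308.    20. ] [ 85.1 243.6  85.7 243.9] [ -32.6 -122.7  147.6   57.2]
handle px [[282.0, 210.0], [345.0, 210.0], [345.0, 265.0], [282.0, 265.0]] z60 (array([ 581.1, -320.4,   60. ]), 'yaw', np.float64(-31.4), 'LxW', [np.float64(59.6), np.float64(64.6)]) z20 (array([ 575.2, -328.9,   20. ]), 'yaw', np.float64(-31.4), 'LxW', [np.float64(66.4), np.float64(72.0)])
```

View pics/w8.png

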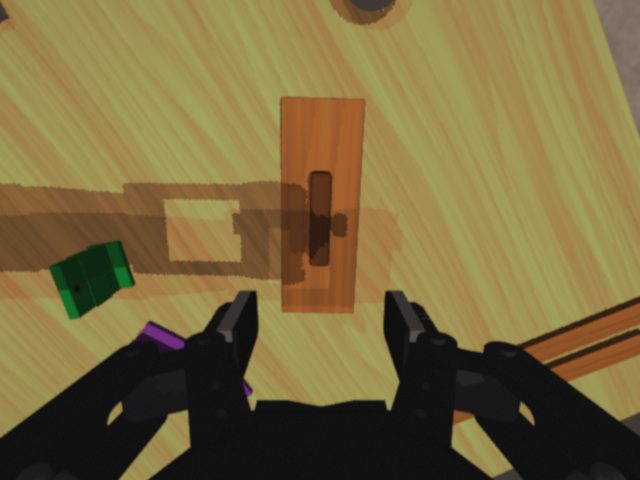

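The lid fills x 281–363 and y 98–312. The handle spans x 309–331 and y 172–265, centred under the tool.

Run:
```python
from h import *
w=dict(np.load("w8.npz"))
for p in [(309.5,178),(331,178),(310,263),(330,263),(320,172),(320,265)]: print(p,onz(w,p,60).round(1))
# height check of handle top from its 22 mm width / 100 mm length
for z in (50,60,70): print(z,np.linalg.norm(onz(w,(309.5,190),z)-onz(w,(331,190),z)).round(1))
```

```text
(309.5, 178) [ 610.3 -265.5   60. ]
(331, 178) [ 628.6 -276.7   60. ]
(310, 263) [ 563.4 -341.9   60. ]
(330, 263) [ 581.7 -353.1   60. ]
(320, 172) [ 622.3 -266.    60. ]
(320, 265) [ 571.4 -349.4   60. ]
50 22.3
60 21.7
70 21.1
```

drive_tool(linear=[[-0.33,0.04,3.5],[0,0,3.5],[0,0,3.5],[0,0,3.5],[0,0,3.5],[0,0,2.5],[0,0,0],[0,0,0]], angular=[[0,0,0.5],[0,0,0],[0,0,0],[0,0,0],[0,0,0],[0,0,0],[0,0,0],[0,0,0]], fingers=[-0.3,-0.3,-0.3,-0.3,-0.3,-0.2,0,0])

```text
time_s: 27.35
position: [595.0, -307.7, 64.7]
tool_rot: [-3.14, -0.0, 1.015]
contact_force: [0.5, -0.5, 1.2]
opening: 0.498
grasp_force: 0.0
```

drive_tool(linear=[[0,0,1.8],[0,0,1.7],[0,0,0],[0,0,0],[0,0,0],[0,0,0],[0,0,0],[0,0,0]], angular=[[0,0,0],[0,0,0],[0,0,0],[0,0,0],[0,0,0],[0,0,0],[0,0,0],[0,0,0]], fingers=[0,0,0,0,0.9,0.9,0.9,0.9], newtons=90)

```text
time_s: 28.02
position: [597.4, -309.3, 33.5]
tool_rot: [3.136, 0.0, 1.015]
contact_force: [-0.1, 0.1, 5.8]
opening: 0.238
grasp_force: 89.6
```

drive_tool(linear=[[0,0,0],[0,0,0],[0,0,0],[0,0,0]], angular=[[0,0,0],[0,0,0],[0,0,0],[0,0,0]], fingers=[1,1,1,1])

```text
time_s: 28.35
position: [597.4, -309.2, 33.5]
tool_rot: [3.137, 0.0, 1.015]
contact_force: [-0.5, 0.0, 6.5]
opening: 0.242
grasp_force: 89.6
```

drive_tool(linear=[[0,0,-1.5],[0,0,-3],[0,0,-4],[0,0,-4],[0,0,-4],[0,0,-4],[0,0,-4],[0,0,-3]], angular=[[0,0,0],[0,0,0],[0,0,0],[0,0,0],[0,0,0],[0,0,0],[0,0,0],[0,0,0]], fingers=[1,1,1,1,1,1,1,1])

```text
time_s: 29.02
position: [595.4, -307.9, 309.7]
tool_rot: [3.138, 0.0, 1.015]
contact_force: [1.0, -1.1, -2.2]
opening: 0.24
grasp_force: 88.6
```

drive_tool(linear=[[2.7,-1.8,0],[2.7,-1.8,0],[2.7,-1.8,0],[2.7,-1.8,0],[2.7,-1.8,0],[2.7,-1.8,0],[2.7,-1.8,0],[2.7,-1.8,0]], angular=[[0,0,0],[0,0,0],[0,0,0],[0,0,0],[0,0,0],[0,0,0],[0,0,0],[0,0,0]], fingers=[1,1,1,1,1,1,1,1])

```text
time_s: 29.68
position: [585.8, -46.7, 304.9]
tool_rot: [-3.14, 0.0, 1.015]
contact_force: [0.7, -0.3, -4.1]
opening: 0.241
grasp_force: 88.8
```

drive_tool(linear=[[2.7,-1.8,0],[2.7,-1.8,0],[2.7,-1.8,0],[2.7,-1.8,0],[2.7,-1.8,0],[2.7,-1.8,0],[0,0,0],[0,0,0]], angular=[[0,0,0],[0,0,0],[0,0,0],[0,0,0],[0,0,0],[0,0,0],[0,0,-3],[0,0,-5.1]], fingers=[1,1,1,1,1,1,1,1])

```text
time_s: 30.35
position: [579.4, 148.4, 304.8]
tool_rot: [-3.14, 0.001, 1.163]
contact_force: [-0.5, 0.1, -3.2]
opening: 0.241
grasp_force: 89.0
```

drive_tool(linear=[[0,0,0],[0,0,0],[0,0,0],[0,0,0],[0,0,0],[0,0,0],[0,0,0],[0,0,0]], angular=[[0,0,-6],[0,0,-6],[0,0,-6],[0,0,-6],[0,0,-6],[0,0,-6],[0,0,-6],[0,0,-5.9]], fingers=[1,1,1,1,1,1,1,1])

```text
time_s: 31.02
position: [579.8, 146.0, 304.8]
tool_rot: [-3.14, -0.0, 1.997]
contact_force: [-0.1, -0.2, -4.1]
opening: 0.239
grasp_force: 89.0
```

drive_tool(linear=[[0,0,0],[0,0,0],[0,0,0],[0,0,0],[0,0,0]], angular=[[0,0,-2.9],[0,0,0],[0,0,0],[0,0,0],[0,0,0]], fingers=[1,1,1,1,1])

```text
time_s: 31.43
position: [580.6, 146.1, 305.0]
tool_rot: [-3.141, -0.0, 2.042]
contact_force: [-0.2, 0.1, -3.2]
opening: 0.24
grasp_force: 88.9
```

Run:
```python
from h import *
o=get_obs();w=snapshot("wrist");s=snapshot("scene");print(o["position"],np.degrees(o["tool_rot"]),o["time_s"],o["grasp_force"])
f=np.hstack([w["frame"][:,100:540,::-1],s["frame"][90:330,260:480,::-1].repeat(2,0)[:, :,:].repeat(2,1)]);print(f.shape)
cv2.imwrite("pics/w9.png",cv2.resize(f,None,fx=.9,fy=.9));np.savez("w9.npz",**w)
```

```text
[580.56374286 146.11625429 304.95499011] [-1.79979982e+02 -7.98720138e-03  1.16994998e+02] 31.4333 88.94516587257385
(480, 880, 3)
```

View pics/w9.png

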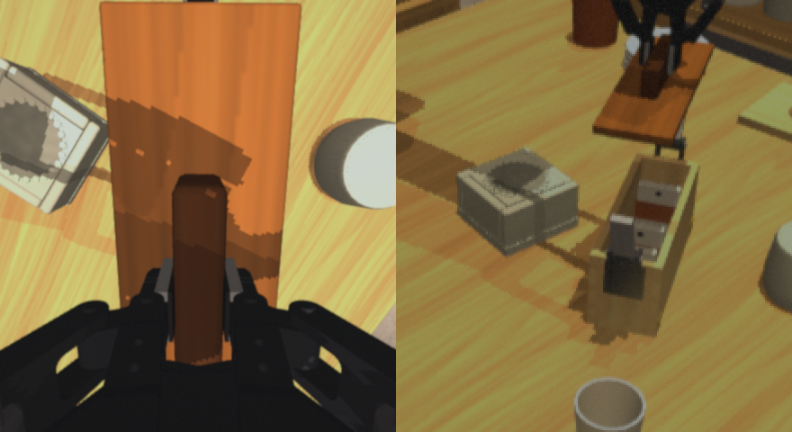

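The wrist view shows the lid level in the grip, with its far edge at rows 2–5. The scene crop shows the chest with three tiles standing inside it, under the lid. I'll compute the lid's offset against the chest.

Run:
```python
from h import *
w=dict(np.load("w9.npz"));z=305-33.5+20
hsv=cv2.cvtColor(w["frame"],cv2.COLOR_RGB2HSV); m=(hsv[...,0]<14)&(hsv[...,1]>150)&(hsv[...,2]>90)
for r in (20,60,110):
    x=np.flatnonzero(m[r,180:470])+180; 
    for p in (x.min(),x.max()): q=onz(w,(p,r),z)[:2]-C; print(r,p,"chest x",(q@X).round(1),"y",(q@Y).round(1))
for c in (260,320,380):
    y=np.flatnonzero(m[:150,c]).min(); q=onz(w,(c,y),z)[:2]-C; print("far",c,y,(q@Y).round(1))
q=np.array([580.6,146.1])-C; print("tcp",q@X,q@Y)
```

```text
20 212 chest x -44.7 y 119.7
20 432 chest x 42.3 y 119.5
60 215 chest x -44.7 y 105.5
60 429 chest x 42.3 y 105.2
110 218 chest x -45.1 y 86.4
110 424 chest x 41.8 y 86.2
far 260 3 125.5
far 320 2 125.8
far 380 4 125.0
tcp -1.7699871042943007 2.0290750726949156
```

drive_tool(linear=[[-0.03,0.13,0],[0,0,3],[0,0,3],[0,0,3],[0,0,2.5],[0,0,1.5],[0,0,0],[0,0,0]], angular=[[0,0,0],[0,0,0],[0,0,0],[0,0,0],[0,0,0],[0,0,0],[0,0,0],[0,0,0]], fingers=[1,1,1,1,1,1,1,1])

```text
time_s: 32.2
position: [581.4, 146.4, 173.9]
tool_rot: [-3.139, -0.001, 2.043]
contact_force: [-0.5, -0.9, -3.1]
opening: 0.238
grasp_force: 88.7
```

drive_tool(linear=[[0,0,0],[0,0,0],[0,0,0]], angular=[[0,0,0],[0,0,0],[0,0,0]], fingers=[1,1,1])

```text
time_s: 32.45
position: [583.7, 146.7, 177.4]
tool_rot: [3.138, 0.001, 2.043]
contact_force: [-0.1, -0.2, -3.0]
opening: 0.241
grasp_force: 88.7
```

Run:
```python
from h import *
o=get_obs();w=snapshot("wrist");P=o["position"];q=P[:2]-C;print(P,"tcp chest",q@X,q@Y,np.degrees(o["tool_rot"]))
save(w,"w10",None,1.25);np.savez("w10.npz",**w)
```

```text
[583.70663363 146.69787526 177.39354365] tcp chest 1.2679369617257206 1.1461001555025443 [1.79775996e+02 8.00529656e-02 1.17041479e+02]
```

View pics/w10.png

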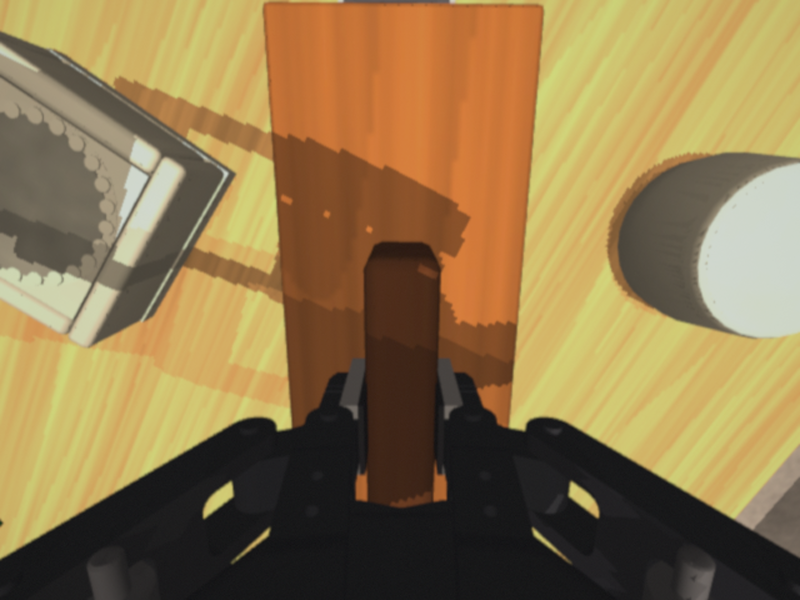

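The lid is square in the grip, with its top edge at row 3, and both the mould and the plug are clear of it. I'll move down to just above the rim.

drive_tool(linear=[[0,-0.15,1],[0,0,1],[0,0,0.5],[0,0,0],[0,0,0],[0,0,0],[0,0,0]], angular=[[0,0,0],[0,0,0],[0,0,0],[0,0,0],[0,0,0],[0,0,0],[0,0,0]], fingers=[1,1,1,1,1,1,1])

```text
time_s: 33.08
position: [581.2, 145.9, 150.4]
tool_rot: [3.141, 0.0, 2.043]
contact_force: [-0.2, 0.0, -3.6]
opening: 0.24
grasp_force: 89.0
```

Run:
```python
from h import *
o=get_obs();P=o["position"];q=P[:2]-C;print(P,"lid est chest",q@X+.45,q@Y-1.6,np.degrees(o["tool_rot"]))
```

```text
[581.19486519 145.85988588 150.37736482] lid est chest -0.8998132543309783 -0.05566539701684414 [1.79954045e+02 1.44989661e-02 1.17040321e+02]
```

drive_tool(linear=[[0,0.08,0.3],[0,0,0.3],[0,0,0.3],[0,0,0.2],[0,0,0],[0,0,0]], angular=[[0,0,0],[0,0,0],[0,0,0],[0,0,0],[0,0,0],[0,0,0]], fingers=[1,1,1,1,1,1])

```text
time_s: 33.58
position: [581.2, 146.1, 138.6]
tool_rot: [-3.141, -0.0, 2.043]
contact_force: [-0.1, 0.4, -3.0]
opening: 0.237
grasp_force: 89.0
```

drive_tool(linear=[[0,0,0.1],[0,0,0.1],[0,0,0],[0,0,0]], angular=[[0,0,0],[0,0,0],[0,0,0],[0,0,0]], fingers=[1,1,1,1])

```text
time_s: 33.92
position: [581.8, 146.2, 137.5]
tool_rot: [3.141, 0.0, 2.043]
contact_force: [-1.3, -0.4, -0.6]
opening: 0.242
grasp_force: 89.0
```

drive_tool(linear=[[0,0,0.1],[0,0,0],[0,0,0],[0,0,0],[0,0,0],[0,0,-2],[0,0,-3.5],[0,0,-3.5]], angular=[[0,0,0],[0,0,0],[0,0,0],[0,0,0],[0,0,0],[0,0,0],[0,0,0],[0,0,0]], fingers=[1,1,0,0,0,0,0,0])

```text
time_s: 34.58
position: [580.1, 146.0, 224.7]
tool_rot: [-3.138, -0.002, 2.043]
contact_force: [1.1, 0.5, 0.4]
opening: 0.498
grasp_force: 0.0
```

drive_tool(linear=[[-4,0,-3],[-4,0,-3],[-4,0,-3],[-4,0,0],[-4,0,0],[0,0,0],[0,0,0]], angular=[[0,0,0],[0,0,0],[0,0,0],[0,0,0],[0,0,0],[0,0,0],[0,0,0]], fingers=[0.5,1,1,1,1,1,1])

```text
time_s: 35.17
position: [664.0, -16.5, 300.4]
tool_rot: [-3.141, -0.0, 2.039]
contact_force: [-0.6, 0.3, -0.0]
opening: 0.002
grasp_force: 0.0
```

Run:
```python
from h import *
o=get_obs();P=o["position"];q=P[:2]-C;print(P,"tcp chest",q@X,q@Y,np.degrees(o["tool_rot"]))
w=snapshot("wrist");a=snapshot("scene");b=snapshot("side");np.savez("w11.npz",**w);np.savez("a11.npz",**a);np.savez("b11.npz",**b)
f=np.hstack([w["frame"][:,80:560],cv2.resize(a["frame"][110:290,340:460],(320,480)),cv2.resize(b["frame"][210:420,230:370],(320,480))])
cv2.imwrite("pics/c3.png",cv2.resize(f[:,:,::-1],None,fx=.714,fy=.714,interpolation=cv2.INTER_AREA))
```

```text
[663.99959534 -16.50679888 300.36514623] tcp chest -1.6012985446202777 -180.7178403304881 [-1.79989905e+02 -1.36890873e-02  1.16826659e+02]
```

View pics/c3.png

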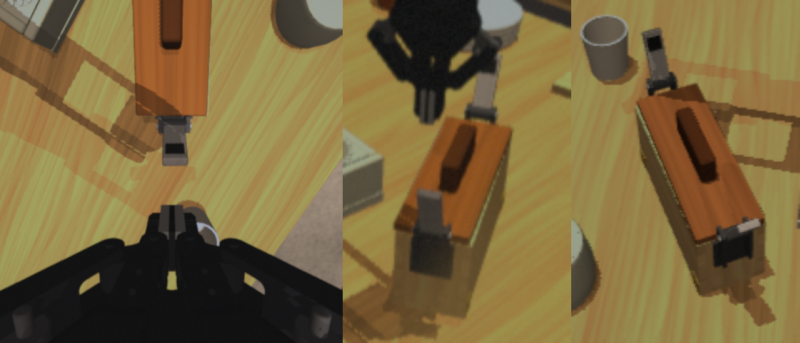

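The lid is seated flush and both clamps still lean outwards. The right clamp's tip is at about (325,228) in the wrist view. I'll work out each clamp's angle by meeting the pixel ray with the tip circle.

Run:
```python
from h import *
from scipy.optimize import brentq
w2=dict(np.load("w2.npz"));w=dict(np.load("w11.npz"))
def tip(a,s,r=80): 
    y=s*(137-r*np.cos(a)); return np.array([*(C+y*Y),130+r*np.sin(a)])
for n,s,v,p in [("left",1,w2,(148/1.25,222/1.25)),("right",-1,w2,(732/1.25,66/1.25)),("right",-1,w,(325,228))]:
    A=np.linspace(1.3,2.4,111); d=[np.linalg.norm(proj(v,tip(a,s))-p) for a in A]; i=np.argmin(d); print(n,A[i].round(2),min(d).round(1),tip(A[i],s).round(),"y",s*(137-80*np.cos(A[i])))
```

```text
left 2.08 0.6 [503. 302. 200.] y 175.99856818674874
right 1.95 0.7 [659.  -3. 204.] y -166.61446650810296
right 1.94 2.0 [659.  -3. 205.] y -165.86983041118137
```

drive_tool(linear=[[-2.4,0.15,0],[0,0,3.6],[0,0,3.6],[0,0,3.6],[0,0,0],[0,0,0],[0,0,0]], angular=[[0,0,0],[0,0,0],[0,0,0],[0,0,0],[0,0,0],[0,0,0],[0,0,0]], fingers=[1,1,1,1,1,1,1])

```text
time_s: 35.9
position: [676.5, -33.9, 195.1]
tool_rot: [3.14, 0.001, 2.044]
contact_force: [0.8, -0.4, 0.6]
opening: 0.004
grasp_force: 0.0
```

```bash
cat > p.py <<'E'
from h import *
o=get_obs();P=o["position"];q=P[:2]-C;print("chest x,y,z",(q@X).round(1),(q@Y).round(1),P[2].round(1),o["contact_force"].round(1),o["time_s"])
E
python3 p.py
```

```text
chest x,y,z 1.6 -201.9 195.1 [ 0.8 -0.4  0.6] 35.9
```

drive_tool(linear=[[1.0,0,0.1],[1.0,0,0.1],[1.0,0,0.1],[1.0,0,0.1],[0.9,0,0.1]], angular=[[0,0,0],[0,0,0],[0,0,0],[0,0,0],[0,0,0]], fingers=[1,1,1,1,1])

```text
time_s: 36.32
position: [653.8, 9.7, 189.8]
tool_rot: [3.139, 0.002, 2.043]
contact_force: [0.4, -2.1, 1.9]
opening: -0.004
grasp_force: 1.0
```

```bash
python3 p.py
```

```text
chest x,y,z 1.2 -152.7 189.8 [ 0.4 -2.1  1.9] 36.3167
```

drive_tool(linear=[[1.08,0,0.12],[1.08,0,0.12],[0.82,0,0.38],[0.82,0,0.38],[0.68,0,0.6],[0.68,0,0.6],[0.45,0,0.78],[0.45,0,0.78]], angular=[[0,0,0],[0,0,0],[0,0,0],[0,0,0],[0,0,0],[0,0,0],[0,0,0],[0,0,0]], fingers=[1,1,1,1,1,1,1,1])

```text
time_s: 36.98
position: [625.3, 63.5, 149.3]
tool_rot: [-3.141, -0.001, 2.043]
contact_force: [1.7, -1.1, 1.3]
opening: -0.002
grasp_force: 1.0
```

```bash
python3 p.py
```

```text
chest x,y,z 0.4 -91.9 149.3 [ 1.7 -1.1  1.3] 36.9833
```

drive_tool(linear=[[0.2,0,0.6],[0.2,0,0.6],[0,0,0.2],[0,0,0],[0,0,0]], angular=[[0,0,0],[0,0,0],[0,0,0],[0,0,0],[0,0,0]], fingers=[1,1,1,1,1])

```text
time_s: 37.4
position: [623.2, 66.2, 135.5]
tool_rot: [-3.14, -0.001, 2.043]
contact_force: [-0.9, 0.6, 0.5]
opening: -0.002
grasp_force: 0.0
```

```bash
python3 p.py
```

```text
chest x,y,z -0.2 -88.5 135.5 [-0.9  0.6  0.5] 37.4
```

drive_tool(linear=[[0,0,0.1],[0,0,0.1],[0,0,0.1],[0,0,0],[0,0,0]], angular=[[0,0,0],[0,0,0],[0,0,0],[0,0,0],[0,0,0]], fingers=[1,1,1,1,1])

```text
time_s: 37.82
position: [623.7, 66.1, 135.0]
tool_rot: [-3.141, -0.0, 2.043]
contact_force: [-4.2, 0.1, 7.8]
opening: -0.001
grasp_force: 3.7
```

drive_tool(linear=[[0,0,0.15],[0,0,0],[0,0,-2],[0,0,-4],[0,0,-4],[0,0,-4],[0,0,-1],[0,0,0]], angular=[[0,0,0],[0,0,0],[0,0,0],[0,0,0],[0,0,0],[0,0,0],[0,0,0],[0,0,0]], fingers=[1,1,1,1,1,1,1,1])

```text
time_s: 38.48
position: [627.0, 66.2, 288.2]
tool_rot: [3.132, 0.005, 2.043]
contact_force: [0.2, -0.8, -0.2]
opening: -0.001
grasp_force: 0.0
```

drive_tool(linear=[[3.75,0,0],[3.75,0,0],[3.75,0,0],[3.75,0,0],[3.75,0,0],[3.75,0,0],[3.75,0,0],[3.75,0,0]], angular=[[0,0,0],[0,0,0],[0,0,0],[0,0,0],[0,0,0],[0,0,0],[0,0,0],[0,0,0]], fingers=[1,1,1,1,1,1,1,1])

```text
time_s: 39.15
position: [485.3, 334.2, 278.8]
tool_rot: [-3.137, 0.0, 2.042]
contact_force: [0.3, -0.4, -1.0]
opening: 0.001
grasp_force: 0.0
```

drive_tool(linear=[[0,0,0],[0,0,0],[0,0,0]], angular=[[0,0,0],[0,0,0],[0,0,0]], fingers=[1,1,1])

```text
time_s: 39.4
position: [486.8, 332.9, 279.7]
tool_rot: [-3.138, 0.001, 2.043]
contact_force: [0.2, 0.1, -0.1]
opening: 0.002
grasp_force: 0.0
```

```bash
python3 p.py
```

```text
chest x,y,z -0.2 211.0 279.7 [ 0.2  0.1 -0.1] 39.4
```

drive_tool(linear=[[0,0,3],[0,0,3],[0,0,3],[0,0,0],[0,0,0],[0,0,0]], angular=[[0,0,0],[0,0,0],[0,0,0],[0,0,0],[0,0,0],[0,0,0]], fingers=[1,1,1,1,1,1])

```text
time_s: 39.9
position: [488.8, 332.9, 193.0]
tool_rot: [3.14, 0.0, 2.041]
contact_force: [0.3, 0.4, 1.6]
opening: 0.002
grasp_force: 0.0
```

drive_tool(linear=[[-1.0,0,0],[-1.0,0,0],[-1.0,0,0],[-1.0,0,0],[-1.0,0,0],[-0.8,0,0]], angular=[[0,0,0],[0,0,0],[0,0,0],[0,0,0],[0,0,0],[0,0,0]], fingers=[1,1,1,1,1,1])

```text
time_s: 40.4
position: [517.9, 285.0, 202.7]
tool_rot: [3.127, -0.003, 2.043]
contact_force: [0.5, 0.7, 1.1]
opening: -0.0
grasp_force: 1.0
```

```bash
python3 p.py
```

```text
chest x,y,z 5.7 154.2 202.7 [0.5 0.7 1.1] 40.4
```

drive_tool(linear=[[0,0,0],[0,0,0],[0,0,0]], angular=[[0,0,0],[0,0,0],[0,0,0]], fingers=[1,1,1])

```text
time_s: 40.65
position: [514.2, 281.2, 192.2]
tool_rot: [3.141, 0.0, 2.042]
contact_force: [-0.3, -0.6, -1.0]
opening: -0.002
grasp_force: 0.0
```

```bash
python3 p.py
```

```text
chest x,y,z 0.7 152.5 192.2 [-0.3 -0.6 -1. ] 40.65
```

Settled. Next is the mirrored arc.

drive_tool(linear=[[-1.08,0,0.2],[-1.08,0,0.2],[-0.82,0,0.4],[-0.82,0,0.4],[-0.68,0,0.6],[-0.68,0,0.6],[-0.45,0,0.78],[-0.45,0,0.78]], angular=[[0,0,0],[0,0,0],[0,0,0],[0,0,0],[0,0,0],[0,0,0],[0,0,0],[0,0,0]], fingers=[1,1,1,1,1,1,1,1])

```text
time_s: 41.32
position: [542.1, 226.9, 151.6]
tool_rot: [3.141, 0.001, 2.042]
contact_force: [0.3, 1.8, 2.1]
opening: 0.002
grasp_force: 1.0
```

drive_tool(linear=[[-0.2,0,0.5],[-0.2,0,0.5],[0,0,0.1],[0,0,0],[0,0,0]], angular=[[0,0,0],[0,0,0],[0,0,0],[0,0,0],[0,0,0]], fingers=[1,1,1,1,1])

```text
time_s: 41.73
position: [542.6, 224.3, 140.8]
tool_rot: [-3.14, -0.0, 2.043]
contact_force: [0.8, 0.1, 0.1]
opening: 0.001
grasp_force: 0.0
```

```bash
python3 p.py
```

```text
chest x,y,z 0.1 89.0 140.8 [0.8 0.1 0.1] 41.7333
```

drive_tool(linear=[[0,0,0.3],[0,0,0.3],[0,0,0.1],[0,0,0],[0,0,0]], angular=[[0,0,0],[0,0,0],[0,0,0],[0,0,0],[0,0,0]], fingers=[1,1,1,1,1])

```text
time_s: 42.15
position: [543.6, 224.2, 135.0]
tool_rot: [3.141, 0.001, 2.043]
contact_force: [-1.4, -2.3, 5.1]
opening: -0.001
grasp_force: 2.3
```

Both ends stop at z 135.0. I'll press once more, then retreat and look.

drive_tool(linear=[[0,0,0.2],[0,0,0],[0,0,-2],[0,0,-4],[0,0,-4],[0,0,-4],[-3,-3,-2],[-3,-3,0]], angular=[[0,0,0],[0,0,0],[0,0,0],[0,0,0],[0,0,0],[0,0,0],[0,0,0],[0,0,0]], fingers=[1,1,1,1,1,1,1,1])

```text
time_s: 42.82
position: [522.3, 150.5, 296.9]
tool_rot: [3.129, 0.003, 2.047]
contact_force: [0.4, -1.2, 0.8]
opening: -0.002
grasp_force: 0.0
```

drive_tool(linear=[[-3.5,-1.5,0],[-3.5,-1.5,0],[-3.5,-1.5,0],[-3.5,-1.5,0],[0,0,0],[0,0,0],[0,0,0]], angular=[[0,0,0],[0,0,0],[0,0,0],[0,0,0],[0,0,0],[0,0,0],[0,0,0]], fingers=[1,1,1,1,1,1,1])

```text
time_s: 43.4
position: [528.8, -2.8, 289.5]
tool_rot: [-3.141, -0.001, 2.042]
contact_force: [0.5, 0.2, 0.3]
opening: 0.001
grasp_force: 0.0
```

```bash
python3 p.py
python3 - <<'E'
from h import *
w=snapshot("wrist");a=snapshot("scene");b=snapshot("side")
f=np.hstack([w["frame"],cv2.resize(a["frame"][130:290,350:450],(300,480)),cv2.resize(b["frame"][240:400,250:370],(360,480))])
cv2.imwrite("pics/c4.png",cv2.resize(f[:,:,::-1],(800,295),interpolation=cv2.INTER_AREA))
E
```

```text
chest x,y,z -115.7 -106.9 289.5 [0.5 0.2 0.3] 43.4
```

View pics/c4.png

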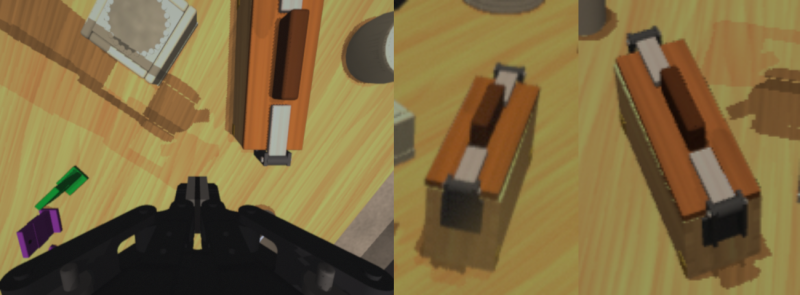

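The lid sits flush and both clamps lie down on it, at (490,165) and (720,175) in the crops. The robot is clear of everything.

```bash
python3 -c "
from plant import *
print(sign_off())"
```

```text
the job is handed in; nothing more can be done
None
```

I stood all three tiles present in chest cells 0, 1 and 3, set the lid on flush, swung both clamps down to their stops, and handed the job in at about 43 s; no verdict came back.

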